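# Tighten the roller jig's hold-down nut between its ribs

### The job

Take the big ring wrench from its blue cradle and tighten the brass nut of the roller jig, clockwise, until it is pulled firmly against its stop, with about 15 N at the middle of the handle; the two ribs leave room for a short swing only, so lift the wrench off and reseat it for each new stroke. Feel for the ribs and the stop and never pull on the wrench with more than 22 N, turn the nut with the wrench only, and leave everything else on the bench alone. At the end lay the wrench back in its cradle the right way up, down in both notches.

Things in the scene. Friction and masses are not known exactly. Their poses are not given: they have to be found in the camera images.
- wrench_grip (a point): Grip point of the loose steel ring wrench (about 300 g): middle of its flat handle, a bar 14 mm wide and 14 mm tall with black sides, half-way up, 100 mm from the ring's centre. x runs along the handle, away from the ring towards the eye end (96 mm beyond this point); z is up when right way up. Grip across the handle (along y) from above.
- wrench_ring (a point): Centre of the wrench's ring on its underside, 9 mm below the handle's mid-height; axes as wrench_grip. Ring: closed hexagon, 14 mm tall, 37.8 mm across flats inside, 60 mm across outside. It fits the nut when the wrench's x points along the normal of any nut flat (every 60 degrees), with about 0.09 rad of free play each way (a little more under load).
- nut (a joint): Turn of the brass nut in rad, growing clockwise seen from above. Hard stop (fully tight) at 3.00; it starts 1.7 to 2.9 rad short of it. The nut drags all the way with a steady 0.45 N m (about 4.5 N at the grip point) and stays where it is left; at the stop the load rises steeply: about 1.5 N m (15 N at the grip point) is firm, over 2.2 N m (22 N) too much. The reading alone does not tell firm from loose.
- nut_top (a point): Centre of the nut's top face (white dash on top points along this point's x). The nut is a hexagon 36 mm across flats, 18 mm tall, with a slightly smaller top (33.5 mm across flats over the uppermost 2 mm). x axis is the normal of one flat; z up.
- jig_seat (a point): On the nut's axis, top of the steel washer under the nut: 26 mm above the table, 18 mm below nut_top. The ring's underside rests here when fully seated. Part of the fixed grey roller jig (150 x 160 mm, 22 mm thick). Its -x axis points out through the mouth between the two ribs; a roller (top 72 mm) stands on its +x side, 45 mm and more from the nut axis.
- jig_mouth (a point): On the jig's -x axis, 50 mm from the nut's axis, midway between two upright grey ribs (top 68 mm above the table, standing 36 to 70 mm from the nut axis). The seated wrench's handle lies in this mouth; seen from the nut it can swing 0.83 rad to either side of jig -x before its side meets a rib. Axes as jig_seat.
- cradle_rest (a point): Where wrench_grip lies when the wrench rests in the blue cradle, 39 mm above the table. The wrench's x axis then lies along this point's x (it starts so). Two saddles 14 mm thick stand 50 mm either side along x; each carries the handle at 32 mm height in a notch 30 mm wide and 10 mm deep. The cradle is fixed.
- spare_nut: Bystander: loose steel hex nut, 36 mm across flats, 18 mm tall; origin at its underside. Leave alone.
- small_wrench: Bystander: small open wrench, 150 mm long, lying flat; leave alone.
- screwdriver: Bystander: screwdriver with black handle, 190 mm long; leave alone.
- tape: Bystander: roll of pale tape, 90 mm across, 24 mm tall; leave alone.
- tin: Bystander: steel tin, 72 mm across, 75 mm tall; leave alone.
- bolt: Bystander: bolt standing on its hexagon head, 60 mm tall; leave alone.
- pot: Bystander: white plastic pot, 76 mm across, 85 mm tall; leave alone.
There are look-alikes about, which are no part of the job. Leave any pink or purple look-alike of the part that bears wrench_grip alone.

How it is judged:
On the way, in this order (a step that is already met when the one before it is completed fails the run):
1. the seated wrench has turned the nut part of the way (value of joint nut above 1.5 rad and horizontal distance between wrench_ring and jig_seat below 0.006 m and z of wrench_ring in the frame of jig_seat below 0.01 m), for 0.1 s.
2. the wrench has been lifted clear of the nut for a new stroke (z of wrench_ring in the frame of jig_seat above 0.0185 m), for 0.1 s.
3. the wrench is seated again and pulls the nut firmly against its stop (over 80 N of contact between ring and nut, about 1 N m, 10 N at the grip point) (value of joint nut above 2.95 rad and contact force between wrench and nut above 80 N and horizontal distance between wrench_ring and jig_seat below 0.006 m and z of wrench_ring in the frame of jig_seat below 0.01 m), for 0.1 s.
At the end, for the whole second after the job is handed in: The nut is within 0.05 rad of its stop (joint above 2.95) and the wrench lies at rest in its cradle, right way up: grip point within 25 mm of cradle_rest in plan and 6 mm in height, handle within 0.2 rad of the cradle's axis (value of joint nut above 2.95 rad and horizontal distance between wrench_grip and cradle_rest below 0.025 m and z of wrench_grip in the frame of cradle_rest between -0.006 and 0.006 m and angle between the x axis of wrench_grip and the x axis of cradle_rest, either way round below 0.2 rad and angle between wrench_grip's own z axis and vertical below 0.1 rad and linear speed of wrench below 0.02 m/s); the robot touches nothing.
It fails at once if the wrench is forced against the jig's ribs or base (over 30 N) (contact force between wrench and jig above 30 N).
It fails at once if the nut is overloaded (over 230 N of contact between ring and nut, about 2.7 N m, 27 N at the grip point) (contact force between wrench and nut above 230 N).
It fails at once if the robot touches the nut itself (contact force between any of the fingers, the arm and nut above 1 N).
It fails at once if a bystander is moved more than 20 mm (distance of any of spare_nut, small_wrench, screwdriver, tape, tin, bolt, pot from where it was at the start of the episode above 0.02 m).
It also fails if it takes over 72 s, if anything falls off the work surface, if the arm or the gripper's body presses on something with over 40 N, if the wrist force passes 120 N, or if a joint passes its speed limit or range.

### The arm

A 6-joint arm with a two-finger parallel gripper is mounted at the origin on the work surface. World frame = base frame: x ahead of the robot, y to its left, z up, the work surface at z = 0. Lengths are in m, angles in rad, forces in N, time in s.
With the tool pointing down it reaches from about 0.25 to 0.725 m from the base axis. Payload 4 kg.
Tool frame: the origin (TCP) lies on the centre line of the jaws, within the pads' length; the fingertips stand 17 mm ahead of it and the grasp point (between the pads) lies 2 mm behind it; z points along the fingers, x is the direction in which the jaws open and shut, and the axes are right-handed (so a half turn about z gives the same grasp; the last joint's range is limited). The gripper opens to 85 mm and grips with 20 to 120 N. Pads are 22 mm wide; open, the fingers measure 114 mm over their backs; the gripper's body (76 mm by 85 mm) begins 54 mm behind the grasp point. The pads swing forward as they close: fully open they stand 13 mm farther back than shut.
Start: joints at [-1.185, 0.241, 0.005, 1.335, 0, 1.571], TCP at [0.188, -0.463, 0.248] pointing down, gripper open.
Joint ranges: [-2.72, 2.72], [-1.05, 1.87], [-1.09, 1.28], [-1.99, 2.15], [-1.42, 1.44], [-3.14, 3.14]. Speed limits (rad/s): [2.79, 2.79, 3.14, 3.14, 3.14, 3.14].

### API

Orientations are given as a unit quaternion [x, y, z, w].
In Python, from workcell import bot gives the robot as it stands.
- The arm moves only by the tool jog_arm, never from a script. Its arguments are lists of equal length, an entry for each row: "jaw": the closure, from 0 (fully open) to 1 (shut); "linear": the shift along the tool's x, y, z in m, a list of three; "delta_rot": the turn, a rotation vector about the tool's x, y, z in degrees, a list of three. A call has exactly 8 rows; each row is the pose to reach, as a shift and turn from the pose commanded when the call began, along the tool's axes at that moment; what a row does not reach only later rows make up. A row lasts 1/12 s, in which the tool goes at most 41.7 mm and 7.16 degrees, less where a joint would pass 70% of its speed; a pose out of reach is approached as far as the arm can. A call with a gripper value outside its range is refused whole. The fingers move at their own pace and stop on an object; the grip force is fixed at half the most. Time passes only in rows, so rows that repeat a pose let the fingers close, or fill a call up. It gives the time, the measured TCP pose, the force and the opening at its end, in the units of the state.
- bot.get_obs(): the state, without advancing time (a new reading comes with each control period).
- bot.camera(name): name is "scene" or "top" or "wrist"; returns (picture, depth): 480x640x3 uint8, red, green, blue; 480x640 float32, m along the optical axis (not along the pixel's ray), 0 where there is no reading.
- bot.calibration(name): a dict with "fovy" (degrees; the focal length in pixels is half the picture's height over the tangent of half this angle, whatever the lens; pixels are square), "cx", "cy" (the principal point, pixels), "origin" and "orientation" of the camera in the world. Camera axes: x right, y down, z forward; pixel columns grow to the right and rows downward; lengths in m; the calibration is good to about 2 mm. The wrist camera is an equidistant fisheye: a pixel r from the principal point sees the ray r / f radians off the axis. A picture is of the moment at which its call begins: read the wrist's pose just before it. calibration takes no time and is no camera call; for the wrist camera it gives the pose at the moment of the call.
- bot.job_done(): hands the job in, once; it reports no verdict.
The state is a dict: "clock": time; "joint_pos": joint angles; "joint_vel": joint speeds; "tau": joint torques, N m; "eef_pos": TCP position; "tool_rot": TCP orientation; "ft_force": force on the tool from outside, world axes, zero at the start; "ft_torque": the same for the moment, N m; "grip_width": finger opening in m.
Only numpy, scipy, OpenCV 4.12 (cv2) and the standard library are available. Lean on these libraries where they do the work, as an engineer would, in place of code of your own. Each camera call takes 0.05 s, during which the arm holds its last target.

## Working session

There is one attempt and no reset: what is moved stays moved. The work goes in short steps, Python scripts to look and compute and a tool call to move; the robot and the scene stay as the last step left them, time stands still between calls to the robot, and variables do not carry over. Pictures are saved under pics/ and viewed, and the job is handed in when it is done.

Besides the shell and the picture viewer there is one more tool, called after ">>>" in YAML: its name, and indented under it one key for each argument. jog_arm: Moves the arm, as the interface text tells. Its arguments: {"type":"object","properties":{"jaw":{"type":"array","items":{"type":"number"}},"linear":{"type":"array","items":{"type":"array","items":{"type":"number"}}},"delta_rot":{"type":"array","items":{"type":"array","items":{"type":"number"}}}},"required":["jaw","linear","delta_rot"]}

```bash
ls; mkdir -p pics
cat > h.py <<'E'
import numpy as np, cv2
from scipy.spatial.transform import Rotation as R
from workcell import bot
def snap(n,fn):
    c=bot.calibration(n); p,d=bot.camera(n)
    cv2.imwrite('pics/'+fn+'.png',p[:,:,::-1]); np.savez('pics/'+fn+'.npz',p=p,d=d,**{k:np.array(v) for k,v in c.items()})
    return p,d,c
def load(fn):
    z=np.load('pics/'+fn+'.npz'); return z['p'],z['d'],z
def ray(c,u,v,fish=False):
    f=240/np.tan(np.radians(float(c['fovy']))/2); x=(np.asarray(u,float)-c['cx'])/f; y=(np.asarray(v,float)-c['cy'])/f
    if fish:
        r=np.hypot(x,y)+1e-12; s=np.sin(r)/r; q=np.stack([x*s,y*s,np.cos(r)],-1)
    else: q=np.stack([x,y,np.ones_like(x)],-1)
    return R.from_quat(c['orientation']).apply(q.reshape(-1,3)).reshape(q.shape)
def plane(c,u,v,z,fish=False):
    q=ray(c,u,v,fish); o=np.array(c['origin']); t=(z-o[2])/q[...,2]
    return o+q*t[...,None]
def pose():
    o=bot.get_obs(); return np.array(o['eef_pos']),R.from_quat(o['tool_rot'])
E
python3 - <<'E'
from h import *
for n in ['scene','top']:
    p,d,c=snap(n,n+'0'); print(n,c)
print(bot.get_obs())
E
```

```text
pics
scene {'fovy': 55.89297722918356, 'cx': 314.23356611452755, 'cy': 238.0045417018022, 'origin': array([0.84903311, 0.52274376, 0.95224106]), 'orientation': array([ 0.24786056,  0.91208991, -0.31708959, -0.078175  ])}
top {'fovy': 52.97738150579829, 'cx': 323.986461520738, 'cy': 247.07114729397458, 'origin': array([ 0.37784677, -0.0686213 ,  1.61032795]), 'orientation': array([ 0.71664208, -0.69624354,  0.03112221, -0.02646644])}
{'clock': 0.1, 'joint_pos': array([-1.18499441e+00,  2.41350147e-01,  3.86868519e-03,  1.33519406e+00,
        3.11434532e-05,  1.57080545e+00]), 'joint_vel': array([ 3.03915888e-04, -2.01104876e-03,  2.94537152e-03,  2.66896070e-03,
       -3.96771772e-06,  8.30182799e-04]), 'tau': array([ 8.08476852e-04, -3.73139298e+01,  2.53009647e+01,  1.08415508e-02,
        7.78423009e-05, -1.02962268e-06]), 'eef_pos': array([ 0.18796116, -0.46275709,  0.24749941]), 'tool_rot': array([ 8.29545819e-01, -5.58437866e-01, -7.70747088e-04, -5.37616456e-04]), 'ft_force': array([-0.14295137,  0.379475  , -0.17655206]), 'ft_torque': array([-0.00355345, -0.0214702 , -0.01092496]), 'grip_width': 0.08540146459695205}
```

View pics/top0.png

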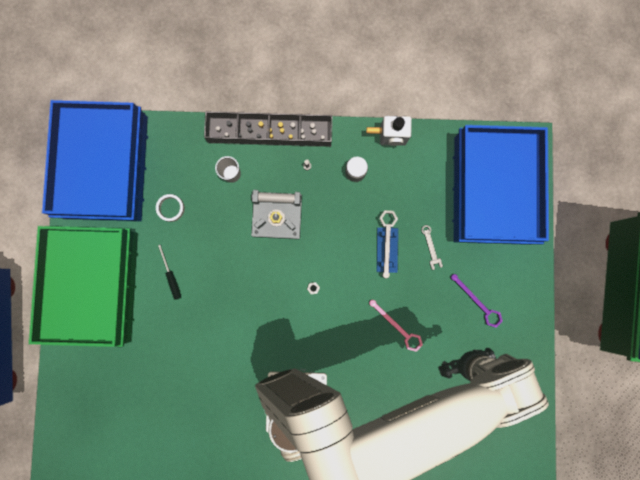

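View pics/scene0.png

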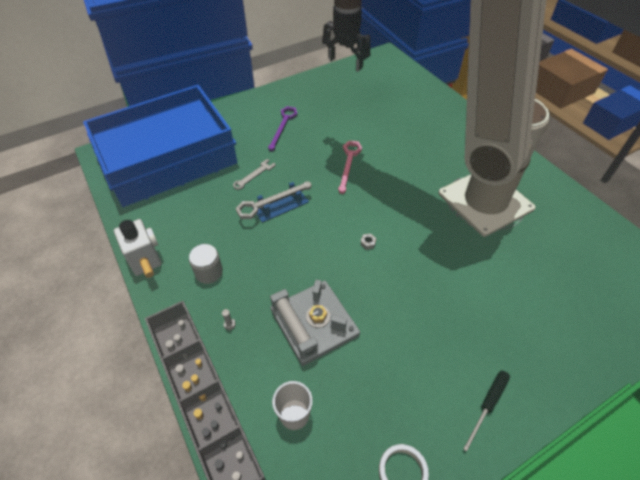

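Run:
```python
from h import *
p,d,c=load('top0')
a=cv2.resize(p[160:290,235:305][:, :, ::-1],None,fx=1,fy=1)
w=cv2.resize(p[195:295,360:420][:,:,::-1],(360,600),interpolation=cv2.INTER_CUBIC)
j=cv2.resize(p[180:250,240:312][:,:,::-1],(432,420),interpolation=cv2.INTER_CUBIC)
o=np.zeros((600,800,3),np.uint8);o[:,:360]=w;o[:420,365:797]=j
cv2.imwrite('pics/crop0.png',o)
p,d,c=load('scene0')
w=cv2.resize(p[170:225,225:320][:,:,::-1],(665,385),interpolation=cv2.INTER_CUBIC)
cv2.imwrite('pics/crop1.png',w)
```

```text
(no output)
```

View pics/crop0.png

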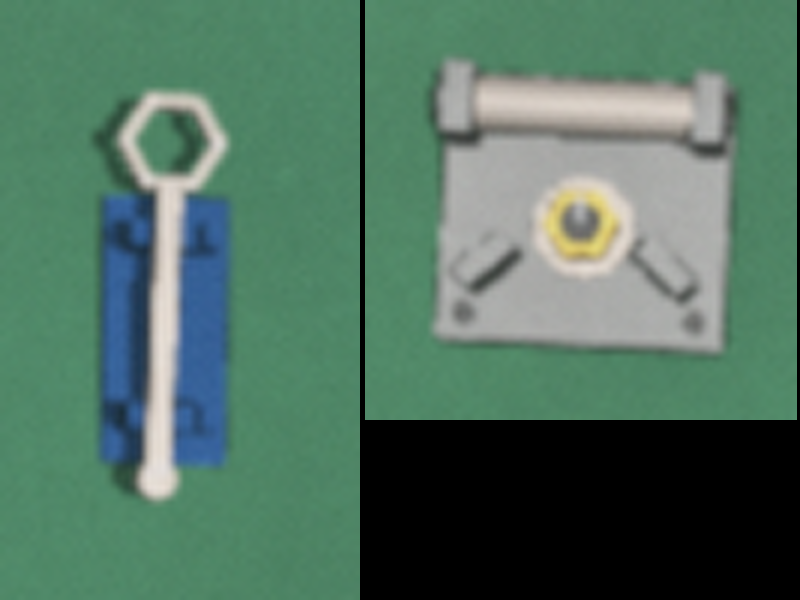

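View pics/crop1.png

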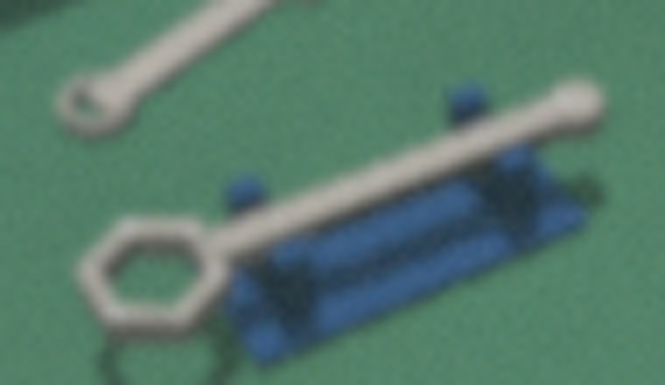

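Run:
```python
from h import *
p,d,c=load('top0')
for n,u,v,z in [('ring',360+172/6-.5,195+141/6-.5,.044),('eye',360+157/6,195+480/6,.046),('nut',240+(582-365)/6,180+222/6,.044),('jigBL',240+(434-365)/6,180+340/6,.022),('jigBR',240+(722-365)/6,180+352/6,.022),('cradTL',360+102/6,195+197/6,.005),('cradTR',360+228/6,195+197/6,.005),('cradBL',360+100/6,195+462/6,.005),('cradBR',360+224/6,195+466/6,.005)]:
    print(n,plane(c,u,v,z).round(4), d[int(v),int(u)])
c=bot.calibration('wrist');print(c); print(R.from_quat(c['orientation']).as_matrix().round(3),pose()[1].as_matrix().round(3))
```

```text
ring [ 0.6077 -0.285   0.044 ] 1.6262827
eye [ 0.4207 -0.2815  0.046 ] 1.5587445
nut [0.6001 0.0824 0.044 ] 1.5747037
jigBL [0.5352 0.1637 0.022 ] 1.5972325
jigBR [0.5332 0.0046 0.022 ] 1.6175041
cradTL [ 0.579  -0.2534  0.005 ] 1.6197984
cradTR [ 0.5811 -0.324   0.005 ] 1.62045
cradBL [ 0.4308 -0.2552  0.005 ] 1.6116693
cradBR [ 0.4306 -0.3242  0.005 ] 1.6117687
{'fovy': 65.70646984690485, 'cx': 320.49230675147624, 'cy': 243.44143069001848, 'origin': array([ 0.25836367, -0.43370579,  0.37312114]), 'orientation': array([ 0.8204266 , -0.55149114, -0.08396271,  0.12533148])}
[[ 0.378 -0.884 -0.276]
 [-0.926 -0.36  -0.113]
 [ 0.     0.298 -0.954]] [[ 0.376 -0.927 -0.001]
 [-0.926 -0.376  0.002]
 [-0.002 -0.    -1.   ]]
```

```bash
cat >> h.py <<'E'
def goal(x,y,z,yaw=-90,base=None):
    "delta in tool axes from current (measured, or base=(p,yawdeg) commanded level) pose to tool-down pose"
    p,r=pose()
    if base is not None: p,r=np.array(base[0]),down(base[1])
    t=down(yaw); l=r.inv().apply(np.array([x,y,z])-p); rv=np.degrees((r.inv()*t).as_rotvec())
    print('lin',l.round(4),'rot',rv.round(2)); return l,rv
def down(yaw):
    a=np.radians(yaw); X=np.array([np.cos(a),np.sin(a),0]); Z=np.array([0,0,-1.]); return R.from_matrix(np.stack([X,np.cross(Z,X),Z],1))
def st():
    o=bot.get_obs(); r=R.from_quat(o['tool_rot']).as_matrix()
    print('t',round(o['clock'],2),'p',np.round(o['eef_pos'],4),'yaw',np.degrees(np.arctan2(r[1,0],r[0,0])).round(2),'tilt',r[:2,2].round(4),'F',np.round(o['ft_force'],2),'T',np.round(o['ft_torque'],2),'w',round(o['grip_width'],4),'q',np.round(o['joint_pos'],2))
E
python3 - <<'E'
from h import *
goal(.5,.08,.27); st()
E
```

```text
lin [-0.3855 -0.4933 -0.0218] rot [2.00e-02 1.10e-01 2.21e+01]
t 0.1 p [ 0.188  -0.4628  0.2475] yaw -67.9 tilt [-0.0007  0.0018] F [-0.14  0.38 -0.18] T [-0.   -0.02 -0.01] w 0.0854 q [-1.18  0.24  0.    1.34  0.    1.57]
```

>>> jog_arm:
  jaw: [0, 0, 0, 0, 0, 0, 0, 0]
  linear:
    - [-0.024, -0.031, -0.002]
    - [-0.048, -0.062, -0.004]
    - [-0.072, -0.093, -0.006]
    - [-0.096, -0.124, -0.008]
    - [-0.12, -0.155, -0.01]
    - [-0.144, -0.186, -0.011]
    - [-0.168, -0.217, -0.011]
    - [-0.192, -0.248, -0.011]
  delta_rot:
    - [0, 0, 3]
    - [0, 0, 6]
    - [0, 0, 9]
    - [0, 0, 12]
    - [0, 0, 15]
    - [0, 0, 18]
    - [0, 0, 20]
    - [0, 0, 22]

```text
clock: 0.77
eef_pos: [0.3459, -0.1902, 0.2592]
tool_rot: [-0.707, 0.707, 0.0, -0.0]
ft_force: [-0.1, -1.5, -0.5]
grip_width: 0.0855
```

Run:
```python
from h import *
st();goal(.5,.08,.27)
```

```text
t 0.77 p [ 0.3459 -0.1902  0.2592] yaw -90.02 tilt [-0.0001  0.    ] F [-0.09 -1.52 -0.53] T [ 0.   -0.11 -0.01] w 0.0855 q [-0.5   0.03 -0.22  1.33 -0.    2.64]
lin [-0.2703 -0.1539 -0.0108] rot [ 0.    0.   -0.02]
```

>>> jog_arm:
  jaw: [0, 0, 0, 0, 0, 0, 0, 0]
  linear:
    - [-0.017, -0.019, 0]
    - [-0.034, -0.038, 0]
    - [-0.051, -0.057, 0]
    - [-0.068, -0.076, 0]
    - [-0.085, -0.095, 0.01]
    - [-0.102, -0.114, 0.02]
    - [-0.119, -0.133, 0.03]
    - [-0.135, -0.152, 0.04]
  delta_rot:
    - [0, 0, -7]
    - [0, 0, -14]
    - [0, 0, -21]
    - [0, 0, -28]
    - [0, 0, -35]
    - [0, 0, -42]
    - [0, 0, -49]
    - [0, 0, -56]

```text
clock: 1.43
eef_pos: [0.4979, -0.0556, 0.2184]
tool_rot: [0.958, -0.288, -0.0, 0.0]
ft_force: [0.7, -0.8, 0.5]
grip_width: 0.0853
```

Run:
```python
from h import *
st();goal(.65,.08,.17,90)
```

```text
t 1.43 p [ 0.4979 -0.0556  0.2184] yaw -33.52 tilt [-0.0008  0.0001] F [ 0.71 -0.76  0.51] T [0.   0.01 0.03] w 0.0853 q [-0.11  0.26 -0.05  1.26 -0.    2.04]
lin [ 0.0519 -0.197   0.0483] rot [-3.0000e-02  5.0000e-02 -1.2352e+02]
```

>>> jog_arm:
  jaw: [0, 0, 0, 0, 0, 0, 0, 0]
  linear:
    - [0.007, -0.025, 0.006]
    - [0.014, -0.05, 0.012]
    - [0.021, -0.075, 0.018]
    - [0.028, -0.1, 0.024]
    - [0.035, -0.125, 0.03]
    - [0.042, -0.15, 0.036]
    - [0.049, -0.175, 0.042]
    - [0.052, -0.197, 0.048]
  delta_rot:
    - [0, 0, -7]
    - [0, 0, -14]
    - [0, 0, -21]
    - [0, 0, -28]
    - [0, 0, -35]
    - [0, 0, -42]
    - [0, 0, -49]
    - [0, 0, -56]

```text
clock: 2.1
eef_pos: [0.6514, 0.0787, 0.17]
tool_rot: [0.981, 0.195, -0.0, -0.0]
ft_force: [-0.4, -0.6, -0.6]
grip_width: 0.0853
```

>>> jog_arm:
  jaw: [0, 0, 0, 0, 0, 0, 0, 0]
  linear:
    - [0, 0, 0]
    - [0, 0, 0]
    - [0, 0, 0]
    - [0, 0, 0]
    - [0, 0, 0]
    - [0, 0, 0]
    - [0, 0, 0]
    - [0, 0, 0]
  delta_rot:
    - [0, 0, -7]
    - [0, 0, -14]
    - [0, 0, -21]
    - [0, 0, -28]
    - [0, 0, -35]
    - [0, 0, -42]
    - [0, 0, -49]
    - [0, 0, -56]

```text
clock: 2.77
eef_pos: [0.65, 0.0777, 0.1704]
tool_rot: [0.775, 0.632, -0.001, -0.0]
ft_force: [-0.6, 0.3, 1.2]
grip_width: 0.0856
```

Run:
```python
from h import *
st();snap('wrist','w1')
```

```text
t 2.77 p [0.65   0.0777 0.1704] yaw 78.45 tilt [-0.0016 -0.0002] F [-0.56  0.29  1.23] T [-0.01 -0.02  0.01] w 0.0856 q [0.12 0.59 0.33 1.31 0.   0.32]
```

View pics/w1.png

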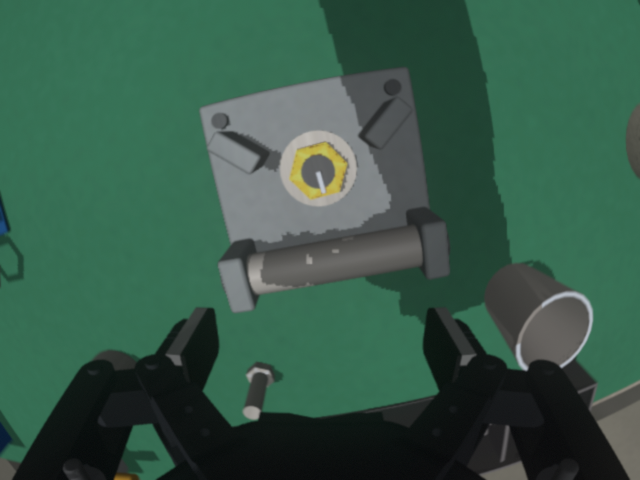

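Run:
```python
from h import *
p,d,c=load('w1')
w=cv2.resize(p[60:260,195:455][:,:,::-1],None,fx=3,fy=3,interpolation=cv2.INTER_CUBIC)
cv2.imwrite('pics/w1c.png',w)
hsv=cv2.cvtColor(p,cv2.COLOR_RGB2HSV)
m=cv2.inRange(hsv,(18,120,90),(35,255,255)); m[:100]=0;m[240:]=0
n,l,s,ce=cv2.connectedComponentsWithStats(m); i=1+np.argmax(s[1:,4]); print(s[i],ce[i])
cn=max(cv2.findContours((l==i).astype(np.uint8),cv2.RETR_EXTERNAL,cv2.CHAIN_APPROX_NONE)[0],key=len)
h=cv2.convexHull(cn)[:,0]; P=plane(c,h[:,0],h[:,1],.044,True)
(cx,cy),r=cv2.minEnclosingCircle(P[:,:2].astype(np.float32)*1000); print('nut c',cx,cy,r)
# hexagon orientation via contour distance function
Q=plane(c,cn[:,0,0],cn[:,0,1],.044,True)[:,:2]*1000; M=Q.mean(0)
print('bbox mid',(Q.max(0)+Q.min(0))/2)
th=np.radians(np.arange(0,360,1)); U=np.stack([np.cos(th),np.sin(th)])
sup=((P[:,:2]*1000-[cx,cy])@U).max(0)
f6=np.sum(sup*np.exp(6j*th)); print('flat dir',(np.degrees(np.angle(-f6))/6)%60,'support mean',sup.mean())
f1=2*np.mean(sup*np.exp(1j*th)); print('centre corr',f1)
print(plane(c,np.array([318,323.]),np.array([168,190.]),.044,True))
```

```text
[ 290  143   57   56 1271] [318.17466562 168.91581432]
nut c 601.4158935546875 85.83672332763672 19.815303802490234
bbox mid [601.10948889  85.83672212]
flat dir 3.5415155731695958 support mean 18.91999386974951
centre corr (-0.15473065745110515+0.032739604054434795j)
[[0.59949204 0.08631518 0.044     ]
 [0.61505792 0.08663338 0.044     ]]
```

View pics/w1c.png

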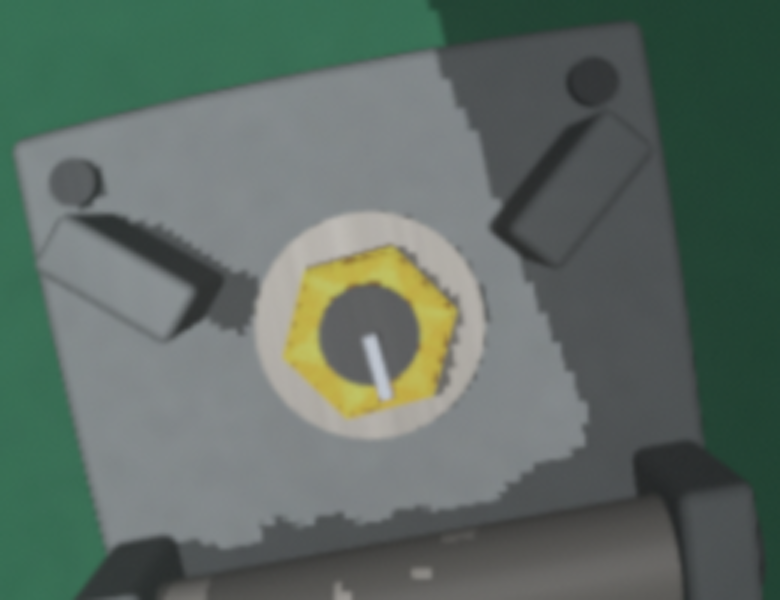

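Run:
```python
from h import *
p,d,c=load('w1')
def W(pts,z):
    a=np.array(pts,float); return plane(c,195+a[:,0]/3-.33,60+a[:,1]/3-.33,z,True)
print('dash',W([(370,335),(387,398)],.044)); a=W([(370,335),(387,398)],.044); v=a[1]-a[0];print(np.degrees(np.arctan2(v[1],v[0])))
H=W([(304,266),(396,245),(462,305),(440,395),(350,420),(284,357)],.044);print('hex',H[:,:2].round(4),H.mean(0))
e=np.roll(H,-1,0)-H; print(np.degrees(np.arctan2(e[:,1],e[:,0]))%60, np.linalg.norm(e,axis=1))
print('jig near corners',W([(14,147),(640,22)],.022))
w=W([(370,210),(255,325),(368,438),(486,325)],.026);print('washer',w,w.mean(0))
r=W([(38,262),(66,213),(112,215)],.068);print('ribs',r, W([(610,113),(652,150),(557,267)],.068))
```

```text
dash [[0.60173611 0.08585963 0.044     ]
 [0.61674569 0.08676235 0.044     ]]
3.4417860147785158
hex [[0.5833 0.0745]
 [0.5828 0.0956]
 [0.599  0.1076]
 [0.6184 0.0988]
 [0.6201 0.0774]
 [0.6027 0.0657]] [0.60106595 0.0866053  0.044     ]
[31.30093807 36.36676978 35.61378093 34.43274457 34.00165017 35.55103109] [0.02114476 0.02013271 0.02129076 0.02143262 0.02097956 0.02129647]
jig near corners [[0.53744473 0.00801491 0.022     ]
 [0.53886399 0.16579143 0.022     ]]
washer [[0.57386185 0.09138436 0.026     ]
 [0.59549602 0.05846055 0.026     ]
 [0.62865057 0.07970283 0.026     ]
 [0.60668022 0.11341198 0.026     ]] [0.60117216 0.08573993 0.026     ]
ribs [[0.56880465 0.02195587 0.068     ]
 [0.5603085  0.0303144  0.068     ]
 [0.56318285 0.03982091 0.068     ]] [[0.56291271 0.14365668 0.068     ]
 [0.5717857  0.15096958 0.068     ]
 [0.59253568 0.12692456 0.068     ]]
```

Run:
```python
from h import *
goal(.62,-.275,.17,90)
```

```text
lin [-0.3517  0.0399  0.0006] rot [ -0.09   0.02 -11.34]
```

>>> jog_arm:
  jaw: [0, 0, 0, 0, 0, 0, 0, 0]
  linear:
    - [-0.04, 0.0045, 0]
    - [-0.08, 0.009, 0]
    - [-0.12, 0.0135, 0]
    - [-0.16, 0.018, 0]
    - [-0.2, 0.0225, 0]
    - [-0.24, 0.027, 0]
    - [-0.28, 0.032, 0]
    - [-0.32, 0.037, 0]
  delta_rot:
    - [0, 0, -2]
    - [0, 0, -4]
    - [0, 0, -6]
    - [0, 0, -8]
    - [0, 0, -10]
    - [0, 0, -11.3]
    - [0, 0, -11.3]
    - [0, 0, -11.3]

```text
clock: 3.48
eef_pos: [0.6199, -0.2448, 0.1709]
tool_rot: [0.712, 0.702, -0.0, -0.0]
ft_force: [0.7, -0.4, 0.7]
grip_width: 0.0854
```

Run:
```python
from h import *
st();snap('wrist','w2');st()
```

```text
t 3.48 p [ 0.6199 -0.2448  0.1709] yaw 89.25 tilt [-0.0008  0.0004] F [ 0.66 -0.39  0.68] T [-0.04 -0.02 -0.02] w 0.0854 q [-0.38  0.62  0.38  1.33  0.   -0.36]
t 3.53 p [ 0.6185 -0.2535  0.1706] yaw 88.76 tilt [-0.0011 -0.0055] F [ 0.05 -4.42  0.51] T [-0.28 -0.03 -0.03] w 0.0856 q [-0.39  0.62  0.38  1.33 -0.01 -0.37]
```

View pics/w2.png

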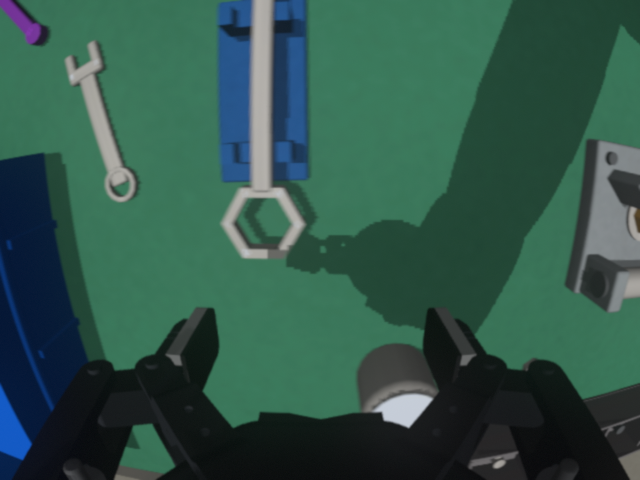

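>>> jog_arm:
  jaw: [0, 0, 0, 0, 0, 0, 0, 0]
  linear:
    - [-0.02, -0.02, 0]
    - [-0.026, -0.04, 0]
    - [-0.026, -0.05, 0]
    - [-0.026, -0.05, 0]
    - [-0.026, -0.05, 0]
    - [-0.026, -0.05, 0]
    - [-0.026, -0.05, 0]
    - [-0.026, -0.05, 0]
  delta_rot:
    - [0, 0, 0]
    - [0, 0, 0]
    - [0, 0, 0]
    - [0, 0, 0]
    - [0, 0, 0]
    - [0, 0, 0]
    - [0, 0, 0]
    - [0, 0, 0]

```text
clock: 4.2
eef_pos: [0.5713, -0.2679, 0.1711]
tool_rot: [0.71, 0.704, 0.0, 0.0]
ft_force: [0.2, 0.1, -0.1]
grip_width: 0.0854
```

Run:
```python
from h import *
st();p,d,c=snap('wrist','w3');st()
cv2.imwrite('pics/w3c.png',cv2.resize(p[0:340,180:460][:,:,::-1],None,fx=1.75,fy=1.75,interpolation=cv2.INTER_CUBIC))
```

```text
t 4.2 p [ 0.5713 -0.2679  0.1711] yaw 89.46 tilt [0.0003 0.    ] F [ 0.2   0.06 -0.11] T [0.04 0.   0.  ] w 0.0854 q [-0.44  0.54  0.25  1.28  0.   -0.43]
t 4.25 p [ 0.5712 -0.2679  0.1711] yaw 89.46 tilt [0.0001 0.    ] F [ 0.18 -0.48 -0.51] T [-0.03  0.   -0.  ] w 0.0854 q [-0.44  0.54  0.25  1.28  0.   -0.43]
```

View pics/w3c.png

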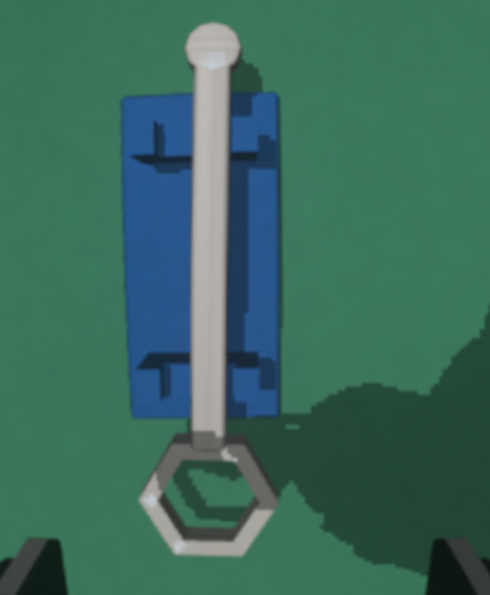

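Run:
```python
from h import *
p,d,c=load('w3')
def W(pts,z):
    a=np.array(pts,float); return plane(c,180+a[:,0]/1.75-.3,a[:,1]/1.75-.3,z,True)[:,:2]
o=W([(139,500),(278,500),(243,555),(177,555)],.044)
print('outer corners',o.round(4),'c',(o[0]+o[1])/2)
i=W([(163,490),(262,498),(182,530),(235,530)],.044);print(i)
L=W([(193,100),(193,200),(192,300),(192,400)],.046);Rr=W([(231,100),(230,200),(227,300),(225,400)],.046)
m=(L+Rr)/2;print('mid',m,np.linalg.norm(L-Rr,axis=1)); v=m[0]-m[-1];print('yaw',np.degrees(np.arctan2(v[1],v[0])))
print('eye',W([(213,46),(186,46),(240,46),(213,23)],.046))
print('cradle',W([(123,97),(277,93),(133,418),(279,416)],.005))
for a,b in [((136,156),(258,156)),((140,360),(256,358))]: print('saddle',W([a,b],.042))
print(d[300:305,300],)
```

```text
outer corners [[ 0.6068 -0.3141]
 [ 0.6069 -0.2546]
 [ 0.6335 -0.2697]
 [ 0.6335 -0.299 ]] c [ 0.60683175 -0.28431988]
[[ 0.60205681 -0.30336811]
 [ 0.60590428 -0.26138674]
 [ 0.62101736 -0.29611077]
 [ 0.62102326 -0.27306045]]
mid [[ 0.44416798 -0.27967948]
 [ 0.48340136 -0.28023186]
 [ 0.52211232 -0.28157488]
 [ 0.56219967 -0.28281233]] [0.01436436 0.01403625 0.01354041 0.01322999]
yaw 178.47958253980016
eye [[ 0.42213678 -0.27917322]
 [ 0.42175148 -0.28944776]
 [ 0.42235016 -0.26894175]
 [ 0.41242856 -0.27913978]]
cradle [[ 0.43264562 -0.32143114]
 [ 0.43302003 -0.25325047]
 [ 0.58175666 -0.32156864]
 [ 0.58133621 -0.25260224]]
saddle [[ 0.46474567 -0.30953409]
 [ 0.46613019 -0.2624381 ]]
saddle [[ 0.54627462 -0.31039315]
 [ 0.54606006 -0.26369296]]
[0.32755876 0.29193154 0.29117832 0.28964812 0.28666124]
```

Run:
```python
from h import *
goal(.4955,-.2814,.044,88.5)
```

```text
lin [-0.0142 -0.0756  0.1271] rot [ 0.   -0.    0.96]
```

>>> jog_arm:
  jaw: [0, 0, 0, 0, 0, 0, 0, 0]
  linear:
    - [-0.007, -0.035, 0.01]
    - [-0.014, -0.07, 0.025]
    - [-0.0142, -0.0756, 0.05]
    - [-0.0142, -0.0756, 0.075]
    - [-0.0142, -0.0756, 0.1]
    - [-0.0142, -0.0756, 0.12]
    - [-0.0142, -0.0756, 0.127]
    - [-0.0142, -0.0756, 0.127]
  delta_rot:
    - [0, 0, 0.5]
    - [0, 0, 1]
    - [0, 0, 1]
    - [0, 0, 1]
    - [0, 0, 1]
    - [0, 0, 1]
    - [0, 0, 1]
    - [0, 0, 1]

```text
clock: 4.92
eef_pos: [0.4935, -0.2808, 0.0422]
tool_rot: [0.717, 0.697, -0.001, -0.002]
ft_force: [-0.4, 0.1, 0.6]
grip_width: 0.0855
```

>>> jog_arm:
  jaw: [0.5, 0.7, 0.85, 1, 1, 1, 1, 1]
  linear:
    - [0, 0, 0]
    - [0, 0, 0]
    - [0, 0, 0]
    - [0, 0, 0]
    - [0, 0, 0]
    - [0, 0, 0]
    - [0, 0, 0]
    - [0, 0, 0]
  delta_rot:
    - [0, 0, 0]
    - [0, 0, 0]
    - [0, 0, 0]
    - [0, 0, 0]
    - [0, 0, 0]
    - [0, 0, 0]
    - [0, 0, 0]
    - [0, 0, 0]

```text
clock: 5.58
eef_pos: [0.4952, -0.2821, 0.0452]
tool_rot: [0.717, 0.697, 0.0, 0.001]
ft_force: [-1.3, 1.5, 5.5]
grip_width: 0.0128
```

Run:
```python
from h import *
st()
```

```text
t 5.58 p [ 0.4952 -0.2821  0.0452] yaw 88.41 tilt [ 0.0014 -0.0006] F [-1.26  1.52  5.48] T [0.17 0.17 0.07] w 0.0128 q [-0.52  0.54 -0.11  0.92  0.   -0.49]
```

>>> jog_arm:
  jaw: [1, 1, 1, 1, 1, 1, 1, 1]
  linear:
    - [0, 0, 0]
    - [0, 0, -0.005]
    - [0, 0, -0.015]
    - [0, 0, -0.03]
    - [0, 0, -0.045]
    - [0, 0, -0.06]
    - [0, 0, -0.07]
    - [0, 0, -0.07]
  delta_rot:
    - [0, 0, 0]
    - [0, 0, 0]
    - [0, 0, 0]
    - [0, 0, 0]
    - [0, 0, 0]
    - [0, 0, 0]
    - [0, 0, 0]
    - [0, 0, 0]

```text
clock: 6.25
eef_pos: [0.496, -0.2827, 0.1169]
tool_rot: [0.717, 0.697, 0.001, 0.002]
ft_force: [0.7, -0.9, -2.7]
grip_width: 0.0126
```

Run:
```python
from h import *
st();p,d,c=snap('wrist','w4');p2,d2,c2=snap('scene','s4');st()
o=np.concatenate([p,np.zeros_like(p)],1)
a=cv2.resize(p,(480,360));b=cv2.resize(p2[130:240,200:330],(650,550))
cv2.imwrite('pics/s4c.png',b[:,:,::-1])
```

```text
t 6.25 p [ 0.496  -0.2827  0.1169] yaw 88.4 tilt [ 0.0037 -0.0022] F [ 0.74 -0.91 -2.7 ] T [-0.    0.03 -0.01] w 0.0126 q [-0.52  0.46 -0.03  1.08 -0.   -0.49]
t 6.35 p [ 0.4946 -0.2819  0.1143] yaw 88.4 tilt [ 0.0002 -0.0002] F [-0.43 -0.77 -3.81] T [0.01 0.11 0.02] w 0.0125 q [-0.52  0.47 -0.03  1.07 -0.   -0.49]
```

View pics/w4.png

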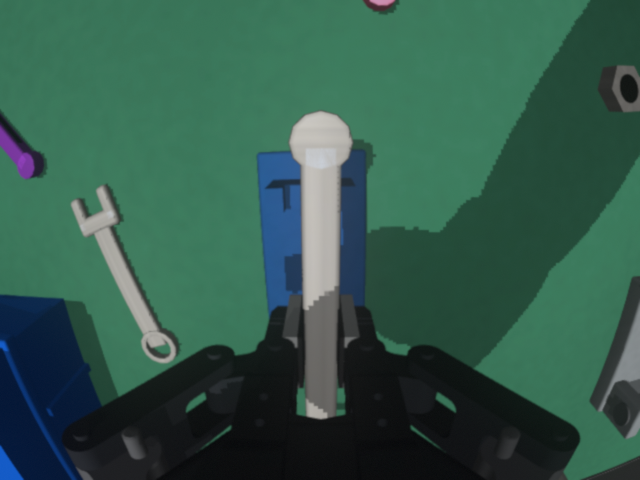

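View pics/s4c.png

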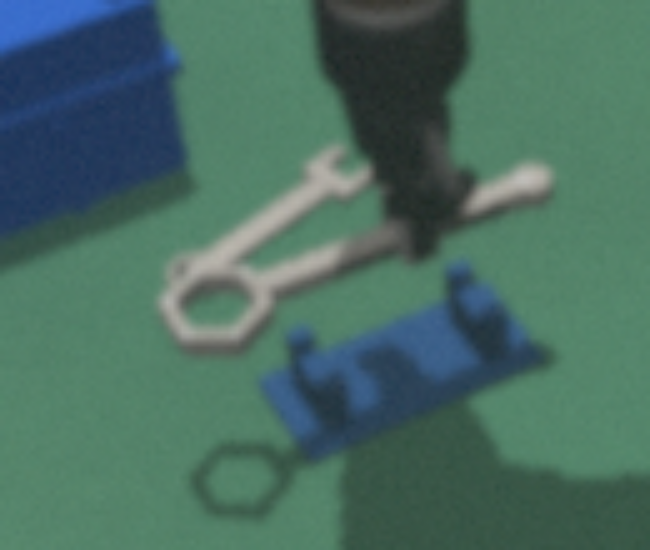

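```bash
cat >> h.py <<'E'
def pts(c,d,u,v,fish=False):
    u=np.asarray(u);v=np.asarray(v)
    q=ray(c,u,v,fish); ax=R.from_quat(c['orientation']).apply([0,0,1]); t=d[v,u]/(q@ax)
    return np.array(c['origin'])+q*t[...,None]
E
python3 - <<'E'
from h import *
p,d,c=load('w4')
for v in range(130,420,20):
    print(v,pts(c,d,[320,316,324],[v,v,v],True).mean(0).round(4))
p,d,c=load('s4')
b=lambda x,y:(int(200+x/5),int(130+y/5))
for n,x,y in [('eye',540,180),('h1',500,195),('h2',320,262),('ringfar',235,270),('ringL',172,305),('ringnear',215,343)]:
    u,v=b(x,y); print(n,u,v,pts(c,d,[u],[v]).round(4))
E
```

```text
130 [ 0.419  -0.2805  0.1172]
150 [ 0.4257 -0.2806  0.1177]
170 [ 0.4325 -0.2808  0.1175]
190 [ 0.4393 -0.281   0.1176]
210 [ 0.4463 -0.2812  0.1175]
230 [ 0.4533 -0.2814  0.1181]
250 [ 0.4605 -0.2816  0.1184]
270 [ 0.4683 -0.2818  0.1178]
290 [ 0.4765 -0.282   0.1173]
310 [ 0.4845 -0.2822  0.1179]
330 [ 0.4935 -0.2825  0.1177]
350 [ 0.503  -0.2827  0.1177]
370 [ 0.5132 -0.283   0.1177]
390 [ 0.5242 -0.2833  0.1177]
410 [ 0.5363 -0.2836  0.1176]
eye 308 166 [[ 0.4203 -0.2742  0.1138]]
h1 300 169 [[ 0.444  -0.276   0.1129]]
h2 264 182 [[ 0.549  -0.2806  0.1139]]
ringfar 247 184 [[ 0.5895 -0.2995  0.1112]]
ringL 234 191 [[ 0.6291 -0.294   0.1108]]
ringnear 243 198 [[ 0.6188 -0.2615  0.1087]]
```

Run:
```python
from h import *
st()
p,d,c=load('w4')
for v in (110,112,114): print(plane(c,np.array([320.]),np.array([float(v)]),.1176,True))
p,d,c=load('w3')
for v in (12,13,14): print(plane(c,np.array([301.5]),np.array([float(v)]),.046,True))
goal(.4890,.0785,.114,93.8)
```

```text
t 6.35 p [ 0.4946 -0.2819  0.1143] yaw 88.4 tilt [ 0.0002 -0.0002] F [-0.43 -0.77 -3.81] T [0.01 0.11 0.02] w 0.0125 q [-0.52  0.47 -0.03  1.07 -0.   -0.49]
[[ 0.41231337 -0.28027182  0.1176    ]]
[[ 0.41298529 -0.2802897   0.1176    ]]
[[ 0.41365689 -0.28030758  0.1176    ]]
[[ 0.41180035 -0.27908084  0.046     ]]
[[ 0.41254766 -0.27908299  0.046     ]]
[[ 0.41329367 -0.27908521  0.046     ]]
lin [ 3.601e-01 -1.570e-02  3.000e-04] rot [ 0.01  0.01 -5.4 ]
```

>>> jog_arm:
  jaw: [1, 1, 1, 1, 1, 1, 1, 1]
  linear:
    - [0.02, -0.001, 0]
    - [0.055, -0.002, 0]
    - [0.093, -0.004, 0]
    - [0.131, -0.006, 0]
    - [0.169, -0.008, 0]
    - [0.207, -0.01, 0]
    - [0.245, -0.012, 0]
    - [0.283, -0.013, 0]
  delta_rot:
    - [0, 0, -0.5]
    - [0, 0, -1]
    - [0, 0, -2]
    - [0, 0, -3]
    - [0, 0, -4]
    - [0, 0, -5]
    - [0, 0, -5.4]
    - [0, 0, -5.4]

```text
clock: 7.02
eef_pos: [0.4879, 0.0031, 0.113]
tool_rot: [0.683, 0.73, -0.001, -0.001]
ft_force: [0.7, 0.5, -3.0]
grip_width: 0.0124
```

Run:
```python
from h import *
st(); 
print(down(88.44).apply([.283,-.013,0])+np.array([.4950,-.2817,.114]))
goal(.4890,.0785,.085,93.8,base=(down(88.44).apply([.283,-.013,0])+np.array([.4950,-.2817,.114]),93.8))
```

```text
t 7.02 p [0.4879 0.0031 0.113 ] yaw 93.8 tilt [-0.0029  0.    ] F [ 0.68  0.49 -3.04] T [ 0.03  0.02 -0.05] w 0.0124 q [ 0.01  0.32 -0.25  0.99  0.   -0.06]
[0.48970915 0.00154902 0.114     ]
lin [0.0768 0.0044 0.029 ] rot [0. 0. 0.]
```

>>> jog_arm:
  jaw: [1, 1, 1, 1, 1, 1, 1, 1]
  linear:
    - [0.03, 0.002, 0]
    - [0.055, 0.003, 0.005]
    - [0.07, 0.004, 0.015]
    - [0.0768, 0.0044, 0.025]
    - [0.0768, 0.0044, 0.029]
    - [0.0768, 0.0044, 0.029]
    - [0.0768, 0.0044, 0.029]
    - [0.0768, 0.0044, 0.029]
  delta_rot:
    - [0, 0, 0]
    - [0, 0, 0]
    - [0, 0, 0]
    - [0, 0, 0]
    - [0, 0, 0]
    - [0, 0, 0]
    - [0, 0, 0]
    - [0, 0, 0]

```text
clock: 7.68
eef_pos: [0.4891, 0.0771, 0.0854]
tool_rot: [0.684, 0.73, -0.0, 0.0]
ft_force: [-0.8, -0.9, -2.3]
grip_width: 0.0129
```

Run:
```python
from h import *
st();p,d,c=snap('scene','s5');p2,d2,c2=snap('top','t5');st();p3,d3,c3=snap('wrist','w5')
cv2.imwrite('pics/s5c.png',cv2.resize(p[255:365,255:385],(780,660),interpolation=cv2.INTER_CUBIC)[:600,:,::-1])
cv2.imwrite('pics/t5c.png',cv2.resize(p2[170:250,235:325],(675,600),interpolation=cv2.INTER_CUBIC)[:,:,::-1])
```

```text
t 7.68 p [0.4891 0.0771 0.0854] yaw 93.69 tilt [-0.0001 -0.0003] F [-0.76 -0.87 -2.28] T [0.02 0.1  0.04] w 0.0129 q [ 0.16  0.37 -0.28  0.93 -0.    0.09]
t 7.78 p [0.4894 0.0773 0.0857] yaw 93.7 tilt [ 0.0009 -0.    ] F [-0.48  0.06 -3.2 ] T [-0.01  0.13 -0.06] w 0.013 q [ 0.16  0.37 -0.27  0.93 -0.    0.09]
```

View pics/s5c.png

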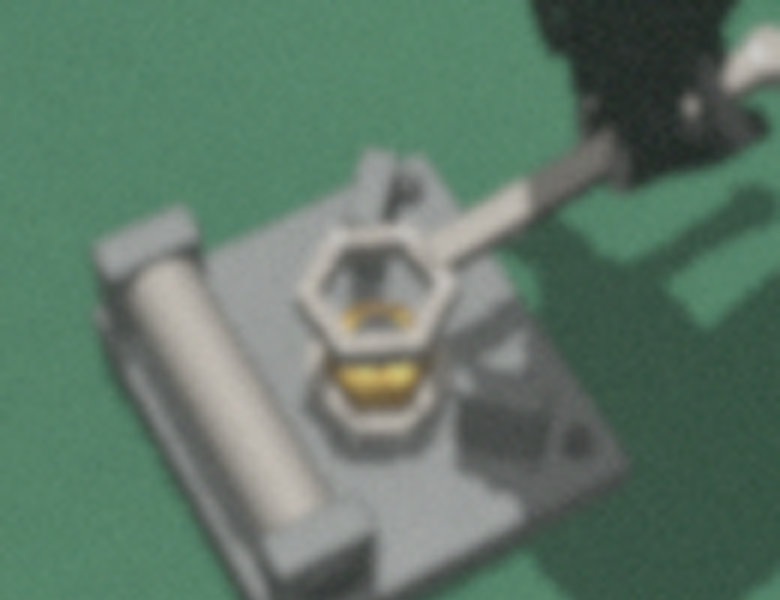

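View pics/t5c.png

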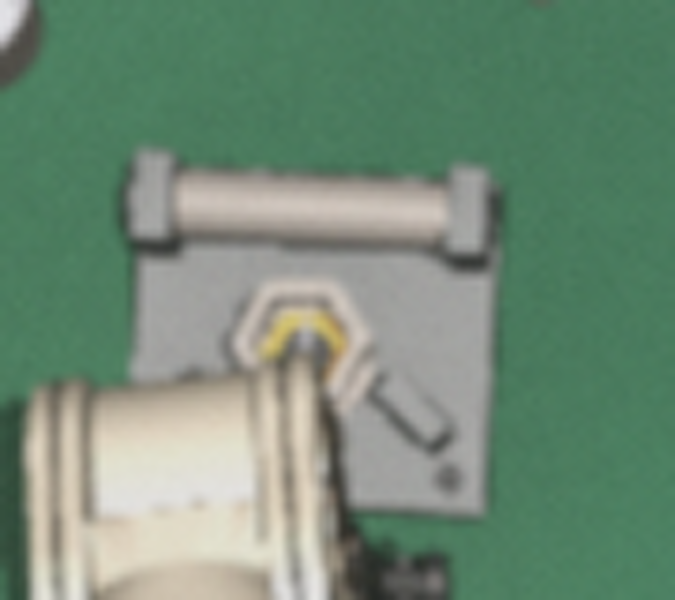

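View pics/w5.png

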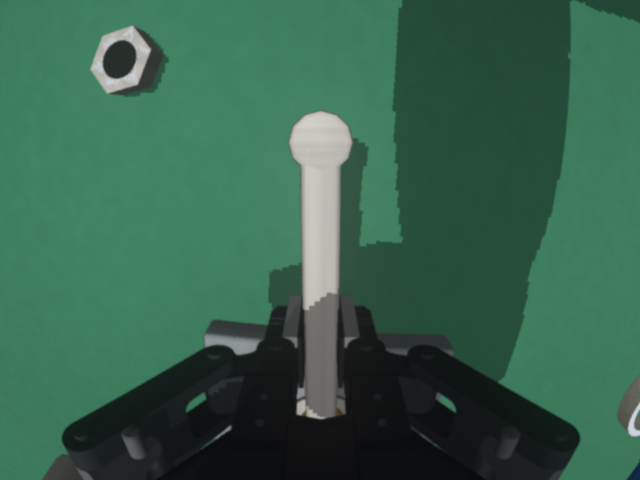

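Run:
```python
from h import *
for fn,x0,y0,x1,y1 in [('top0',262,200,292,232),('scene0',300,298,338,330)]:
    p,d,c=load(fn); S=cv2.resize(p[y0:y1,x0:x1],None,fx=6,fy=6,interpolation=cv2.INTER_CUBIC)
    hsv=cv2.cvtColor(S,cv2.COLOR_RGB2HSV); m=cv2.inRange(hsv,(17,90,80),(38,255,255))
    cn=np.concatenate(cv2.findContours(m,cv2.RETR_EXTERNAL,cv2.CHAIN_APPROX_NONE)[0])
    x,y,w,h=cv2.boundingRect(cn); print(fn,(x,y,w,h))
    u=x0-.5+(x+w/2+.5)/6;v=y0-.5+(y+h/2+.5)/6
    print('nut mid',plane(c,np.array([u]),np.array([v]),.044).round(4))
    Q=plane(c,x0-.5+(cn[:,0,0]+.5)/6,y0-.5+(cn[:,0,1]+.5)/6,.044)[:,:2]; print(Q.min(0),Q.max(0),(Q.min(0)+Q.max(0))/2)
p,d,c=load('t5')
W=lambda a,z:plane(c,235-.5+(np.array(a)[:,0]+.5)/7.5,170-.5+(np.array(a)[:,1]+.5)/7.5,z)
r=W([(232,337),(375,337),(303,280)],.0847);print('ring top cam',r,(r[0]+r[1])/2)
p,d,c=load('s5')
W=lambda a,z:plane(c,255-.5+(np.array(a)[:,0]+.5)/6,255-.5+(np.array(a)[:,1]+.5)/6,z)
r=W([(300,290),(338,225),(418,228),(455,285),(418,348),(335,345)],.0847);print('ring scene',r[:,:2].round(4),r.mean(0))
print('pred',np.array([.4892,.0772])+.1123*np.array([np.cos(np.radians(3.7)),np.sin(np.radians(3.7))]))
```

```text
top0 (49, 73, 71, 65)
nut mid [[0.5995 0.084  0.044 ]]
[0.58202743 0.06515457] [0.61727221 0.10340514] [0.59964982 0.08427985]
scene0 (58, 45, 101, 101)
nut mid [[0.6049 0.0909 0.044 ]]
[0.58619934 0.06923857] [0.62334559 0.11154768] [0.60477246 0.09039312]
ring top cam [[0.60139462 0.11276106 0.0847    ]
 [0.60320263 0.05194493 0.0847    ]
 [0.62679405 0.08347299 0.0847    ]] [0.60229862 0.08235299 0.0847    ]
ring scene [[0.6273 0.0732]
 [0.6017 0.0563]
 [0.5768 0.0726]
 [0.5775 0.1002]
 [0.6025 0.1156]
 [0.6276 0.0993]] [0.60222536 0.08621106 0.0847    ]
pred [0.60126592 0.08444698]
```

>>> jog_arm:
  jaw: [1, 1, 1, 1, 1, 1, 1, 1]
  linear:
    - [0.0016, -0.001, 0.008]
    - [0.0016, -0.001, 0.016]
    - [0.0016, -0.001, 0.022]
    - [0.0016, -0.001, 0.025]
    - [0.0016, -0.001, 0.028]
    - [0.0016, -0.001, 0.03]
    - [0.0016, -0.001, 0.031]
    - [0.0016, -0.001, 0.031]
  delta_rot:
    - [0, 0, 0]
    - [0, 0, 0]
    - [0, 0, 0]
    - [0, 0, 0]
    - [0, 0, 0]
    - [0, 0, 0]
    - [0, 0, 0]
    - [0, 0, 0]

```text
clock: 8.5
eef_pos: [0.488, 0.0799, 0.0546]
tool_rot: [0.683, 0.73, 0.0, 0.0]
ft_force: [-2.4, -0.9, 2.6]
grip_width: 0.0126
```

Run:
```python
from h import *
st()
```

```text
t 8.5 p [0.488  0.0799 0.0546] yaw 93.8 tilt [ 0.0007 -0.0001] F [-2.43 -0.95  2.6 ] T [-0.18  0.05 -0.05] w 0.0126 q [ 0.16  0.4  -0.31  0.85 -0.    0.1 ]
```

>>> jog_arm:
  jaw: [1, 1, 1, 1, 1, 1, 1, 1]
  linear:
    - [0, -0.0005, 0.001]
    - [0, -0.0007, 0.002]
    - [0, -0.0007, 0.003]
    - [0, -0.0007, 0.004]
    - [0, -0.0007, 0.005]
    - [0, -0.0007, 0.006]
    - [0, -0.0007, 0.007]
    - [0, -0.0007, 0.007]
  delta_rot:
    - [0, 0, 0]
    - [0, 0, 0]
    - [0, 0, 0]
    - [0, 0, 0]
    - [0, 0, 0]
    - [0, 0, 0]
    - [0, 0, 0]
    - [0, 0, 0]

```text
clock: 9.17
eef_pos: [0.4875, 0.0799, 0.0472]
tool_rot: [0.683, 0.73, 0.0, 0.0]
ft_force: [0.8, 0.1, 3.7]
grip_width: 0.0123
```

Run:
```python
from h import *
st()
```

```text
t 9.17 p [0.4875 0.0799 0.0472] yaw 93.81 tilt [0.0007 0.0003] F [0.78 0.06 3.69] T [-0.07 -0.6  -0.01] w 0.0123 q [ 0.16  0.41 -0.32  0.83  0.    0.1 ]
```

Run:
```python
from h import *
p,d,c=snap('scene','s6');p3,d3,c3=snap('wrist','w6');st()
cv2.imwrite('pics/s6c.png',cv2.resize(p[255:355,255:385],(780,600),interpolation=cv2.INTER_CUBIC)[:600,:,::-1])
for v in range(130,420,40): print(v,pts(c3,d3,[320,316,324],[v,v,v],True).mean(0).round(4))
```

```text
t 9.27 p [0.4874 0.0799 0.0474] yaw 93.81 tilt [0.0006 0.0003] F [ 0.26 -0.61  2.53] T [-0.01 -0.61  0.05] w 0.0123 q [ 0.16  0.41 -0.32  0.83  0.    0.1 ]
130 [0.4106 0.0749 0.0417]
170 [0.4246 0.0758 0.0432]
210 [0.4387 0.0768 0.0444]
250 [0.453  0.0778 0.0461]
290 [0.4682 0.0788 0.0473]
330 [0.4849 0.0799 0.0482]
370 [0.503  0.0812 0.0501]
410 [0.525  0.0826 0.0508]
```

View pics/s6c.png

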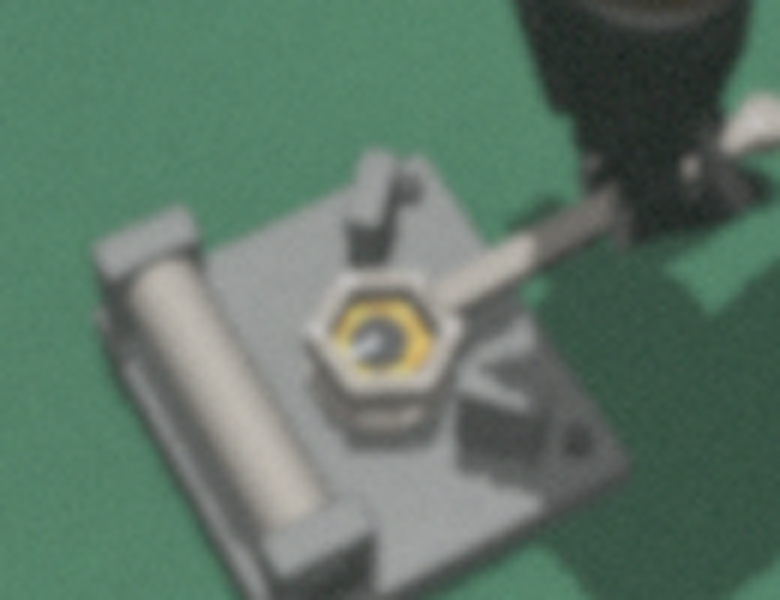

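Run:
```python
from h import *
p,d,c=load('s6')
W=lambda a,z:plane(c,255-.5+(np.array(a)[:,0]+.5)/6,255-.5+(np.array(a)[:,1]+.5)/6,z)
r=W([(306,332),(340,270),(425,275),(462,328),(425,397),(345,393)],.055);print('ring',r[:,:2].round(4),r.mean(0))
e=np.roll(r,-1,0)-r; print(np.degrees(np.arctan2(e[:,1],e[:,0]))%60)
print('disc',W([(381,341)],.044))
S=p[300:325,300:340]
cv2.imwrite('pics/s6d.png',cv2.resize(p[295:330,300:340],(685,600),interpolation=cv2.INTER_CUBIC)[:,:,::-1])
```

```text
ring [[0.6266 0.0746]
 [0.6024 0.058 ]
 [0.5758 0.0763]
 [0.5756 0.1028]
 [0.6022 0.1203]
 [0.6267 0.104 ]] [0.60155383 0.08931973 0.055     ]
[34.45230425 25.53299101 30.43526162 33.34287709 26.25998249 29.7857763 ]
disc [[0.6014046  0.08682956 0.044     ]]
```

View pics/s6d.png

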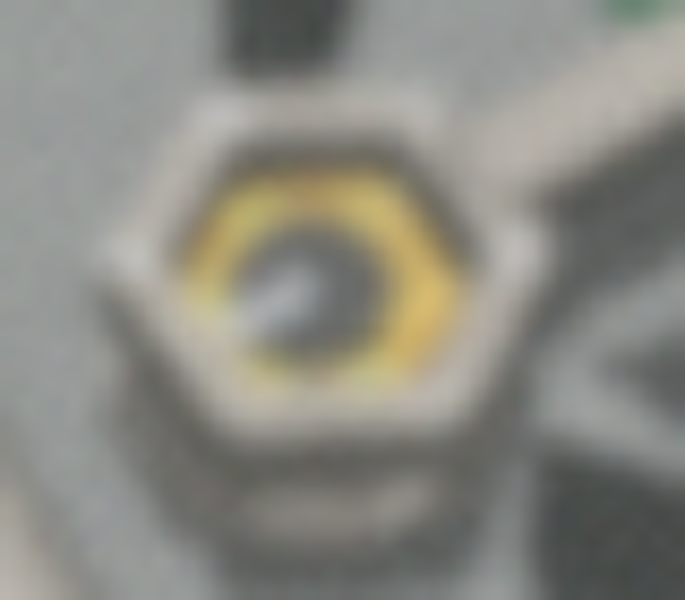

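>>> jog_arm:
  jaw: [1, 1, 1, 1, 1, 1, 1, 1]
  linear:
    - [0, 0, -0.006]
    - [0, 0, -0.012]
    - [-0.0018, 0, -0.016]
    - [-0.0018, 0, -0.018]
    - [-0.0018, 0, -0.018]
    - [-0.0018, 0, -0.018]
    - [-0.0018, 0, -0.018]
    - [-0.0018, 0, -0.018]
  delta_rot:
    - [0, 0, 0]
    - [0, 0, 0]
    - [1, 0, 0]
    - [2.5, 0, 0]
    - [4.5, 0, 0]
    - [4.5, 0, 0]
    - [4.5, 0, 0]
    - [4.5, 0, 0]

```text
clock: 9.93
eef_pos: [0.4862, 0.0779, 0.0648]
tool_rot: [0.683, 0.73, -0.029, -0.027]
ft_force: [0.4, 0.4, -2.1]
grip_width: 0.0124
```

Run:
```python
from h import *
st();p3,d3,c3=snap('wrist','w7')
u=[];
for v in range(130,420,20): u.append(pts(c3,d3,[320,316,324],[v,v,v],True).mean(0))
u=np.array(u);print(np.polyfit(u[:,0]-.4875,u[:,2],1),np.polyfit(u[:,0]-.4875,u[:,1],1))
```

```text
t 9.93 p [0.4862 0.0779 0.0648] yaw 93.81 tilt [-0.0797 -0.0053] F [ 0.38  0.44 -2.13] T [ 0.01 -0.05  0.04] w 0.0124 q [ 0.15  0.44 -0.22  0.99  0.01  0.09]
[-0.02465715  0.06559836] [0.06746326 0.0781357 ]
```

>>> jog_arm:
  jaw: [1, 1, 1, 1, 1, 1, 1, 1]
  linear:
    - [0.0003, 0.001, 0.001]
    - [0.0003, 0.0015, 0.0025]
    - [0.0003, 0.002, 0.004]
    - [0.0003, 0.002, 0.005]
    - [0.0003, 0.002, 0.006]
    - [0.0003, 0.002, 0.007]
    - [0.0003, 0.002, 0.008]
    - [0.0003, 0.002, 0.009]
  delta_rot:
    - [-0.7, 0, 0]
    - [-1.4, 0, 0]
    - [-1.4, 0, 0]
    - [-1.4, 0, 0]
    - [-1.4, 0, 0]
    - [-1.4, 0, 0]
    - [-1.4, 0, 0]
    - [-1.4, 0, 0]

```text
clock: 10.65
eef_pos: [0.4885, 0.0784, 0.0561]
tool_rot: [0.683, 0.73, -0.02, -0.018]
ft_force: [0.5, 0.4, -1.6]
grip_width: 0.0126
```

Run:
```python
from h import *
st()
```

```text
t 10.65 p [0.4885 0.0784 0.0561] yaw 93.81 tilt [-0.054  -0.0036] F [ 0.52  0.37 -1.57] T [-0.01  0.07 -0.01] w 0.0126 q [ 0.16  0.44 -0.25  0.93  0.    0.09]
```

>>> jog_arm:
  jaw: [1, 1, 1, 1, 1, 1, 1, 1]
  linear:
    - [0, 0, 0.001]
    - [0, 0, 0.002]
    - [0, 0, 0.003]
    - [0, 0, 0.004]
    - [0, 0, 0.005]
    - [0, 0, 0.006]
    - [0, 0, 0.006]
    - [0, 0, 0.006]
  delta_rot:
    - [0, 0, 0]
    - [0, 0, 0]
    - [0, 0, 0]
    - [0, 0, 0]
    - [0, 0, 0]
    - [0, 0, 0]
    - [0, 0, 0]
    - [0, 0, 0]

```text
clock: 11.32
eef_pos: [0.4883, 0.0784, 0.0502]
tool_rot: [0.683, 0.73, -0.02, -0.018]
ft_force: [1.1, 0.2, -2.4]
grip_width: 0.0123
```

Run:
```python
from h import *
st();p3,d3,c3=snap('wrist','w8')
u=[];
for v in range(130,420,20): u.append(pts(c3,d3,[320,316,324],[v,v,v],True).mean(0))
u=np.array(u);print(np.polyfit(u[:,0]-.488,u[:,2],1),np.polyfit(u[:,0]-.488,u[:,1],1))
```

```text
t 11.32 p [0.4883 0.0784 0.0502] yaw 93.8 tilt [-0.0538 -0.0036] F [ 1.05  0.16 -2.39] T [-0.04 -0.04  0.04] w 0.0123 q [ 0.16  0.45 -0.26  0.92  0.    0.09]
[0.00431841 0.05117551] [0.06752751 0.07851752]
```

```bash
cat >> h.py <<'E'
import json
def setcmd(p=None,r=None):
    if p is None: p,r=pose()
    json.dump([list(map(float,p)),list(map(float,r.as_quat()))],open('cmd.json','w'))
def getcmd():
    a,b=json.load(open('cmd.json')); return np.array(a),R.from_quat(b)
def rows(P,Rs,save=True):
    "world target lists -> rows rel. to tracked commanded pose; rounds; saves final as next command"
    p,r=getcmd(); L=[];Q=[]
    for a,b in zip(P,Rs):
        L.append(r.inv().apply(np.array(a)-p).round(4).tolist()); Q.append(np.degrees((r.inv()*b).as_rotvec()).round(2).tolist())
    print('linear',L);print('delta_rot',Q)
    if save: setcmd(p+r.apply(L[-1]), r*R.from_rotvec(np.radians(Q[-1])))
def arc(N,angs,dz=None,rad=None):
    "rotate commanded pose about vertical axis through N by angs (deg, ccw +), add heights dz, radial shift rad"
    p,r=getcmd(); N=np.array([N[0],N[1],0]); P=[];Q=[]
    dz=np.zeros(len(angs)) if dz is None else dz
    for a,h in zip(angs,dz):
        w=R.from_euler('z',a,degrees=True); P.append(N+w.apply(p-N)+[0,0,h]); Q.append(w*r)
    rows(P,Q)
def err():
    p,r=getcmd(); m,mr=pose(); F=np.array(bot.get_obs()['ft_force']); X=mr.apply([1,0,0]);Y=mr.apply([0,1,0])
    print('cmd-meas in tool x,y,z mm',(mr.inv().apply(p-m)*1000).round(2),'rot',np.degrees((mr.inv()*r).as_rotvec()).round(2),'Ftan(+x tool)',(F@X).round(2),'Frad(toward ring)',(F@Y).round(2),'Fz',F[2].round(2),'Mz',round(float(bot.get_obs()['ft_torque'][2]),2))
E
python3 - <<'E'
from h import *
setcmd(); p,r=pose(); y=r.apply([0,1,0]); y[2]=0; y/=np.linalg.norm(y); N=p+.1123*y; print('N',N)
arc(N,[0]*8,[-.001,-.002,-.003,-.004,-.005,-.006,-.006,-.006])
E
```

```text
N [0.60027932 0.0858187  0.05019647]
linear [[0.0, 0.0001, 0.001], [0.0, 0.0001, 0.002], [0.0, 0.0002, 0.003], [0.0, 0.0002, 0.004], [0.0, 0.0003, 0.005], [0.0, 0.0003, 0.006], [0.0, 0.0003, 0.006], [0.0, 0.0003, 0.006]]
delta_rot [[0.0, 0.0, 0.0], [0.0, 0.0, 0.0], [0.0, 0.0, 0.0], [0.0, 0.0, 0.0], [0.0, 0.0, 0.0], [0.0, 0.0, 0.0], [0.0, 0.0, 0.0], [0.0, 0.0, 0.0]]
```

>>> jog_arm:
  jaw: [1, 1, 1, 1, 1, 1, 1, 1]
  linear:
    - [0, 0.0001, 0.001]
    - [0, 0.0001, 0.002]
    - [0, 0.0002, 0.003]
    - [0, 0.0002, 0.004]
    - [0, 0.0003, 0.005]
    - [0, 0.0003, 0.006]
    - [0, 0.0003, 0.006]
    - [0, 0.0003, 0.006]
  delta_rot:
    - [0, 0, 0]
    - [0, 0, 0]
    - [0, 0, 0]
    - [0, 0, 0]
    - [0, 0, 0]
    - [0, 0, 0]
    - [0, 0, 0]
    - [0, 0, 0]

```text
clock: 12.03
eef_pos: [0.4882, 0.0783, 0.0442]
tool_rot: [0.683, 0.73, -0.02, -0.018]
ft_force: [0.6, 0.1, -2.2]
grip_width: 0.0127
```

Run:
```python
from h import *
st();err()
N=[.6003,.0858]
arc(N,-np.array([1,2.5,4,5.5,7,8.5,10,11.]))
```

```text
t 12.03 p [0.4882 0.0783 0.0442] yaw 93.8 tilt [-0.0538 -0.0036] F [ 0.64  0.14 -2.24] T [ 0.05 -0.14  0.02] w 0.0127 q [ 0.16  0.45 -0.27  0.9   0.    0.09]
cmd-meas in tool x,y,z mm [ 0.04 -0.02 -0.03] rot [ 0.  0. -0.] Ftan(+x tool) 0.1 Frad(toward ring) 0.77 Fz -2.24 Mz 0.02
linear [[0.002, 0.0, -0.0], [0.0049, 0.0001, -0.0], [0.0078, 0.0003, -0.0], [0.0108, 0.0005, -0.0], [0.0137, 0.0008, -0.0], [0.0166, 0.0012, -0.0001], [0.0195, 0.0017, -0.0001], [0.0214, 0.0021, -0.0001]]
delta_rot [[0.0, 0.05, 1.0], [0.0, 0.13, 2.5], [0.0, 0.22, 3.99], [0.0, 0.3, 5.49], [0.0, 0.38, 6.99], [0.0, 0.46, 8.49], [0.0, 0.54, 9.99], [0.0, 0.59, 10.98]]
```

>>> jog_arm:
  jaw: [1, 1, 1, 1, 1, 1, 1, 1]
  linear:
    - [0.002, 0, 0]
    - [0.0049, 0.0001, 0]
    - [0.0078, 0.0003, 0]
    - [0.0108, 0.0005, 0]
    - [0.0137, 0.0008, 0]
    - [0.0166, 0.0012, -0.0001]
    - [0.0195, 0.0017, -0.0001]
    - [0.0214, 0.0021, -0.0001]
  delta_rot:
    - [0, 0.05, 1]
    - [0, 0.13, 2.5]
    - [0, 0.22, 3.99]
    - [0, 0.3, 5.49]
    - [0, 0.38, 6.99]
    - [0, 0.46, 8.49]
    - [0, 0.54, 9.99]
    - [0, 0.59, 10.98]

```text
clock: 12.7
eef_pos: [0.4897, 0.0997, 0.0444]
tool_rot: [0.75, 0.661, -0.018, -0.019]
ft_force: [2.5, -2.3, -2.6]
grip_width: 0.0124
```

Run:
```python
from h import *
st();err()
N=[.6003,.0858]
arc(N,-np.arange(1,9)*1.75)
```

```text
t 12.7 p [0.4897 0.0997 0.0444] yaw 82.73 tilt [-0.0517  0.0056] F [ 2.53 -2.27 -2.58] T [-0.41 -0.53  0.3 ] w 0.0124 q [ 0.19  0.46 -0.26  0.9   0.02  0.32]
cmd-meas in tool x,y,z mm [ 0.08 -0.81  0.29] rot [ 0.11  0.05 -0.08] Ftan(+x tool) -1.93 Frad(toward ring) 2.93 Fz -2.58 Mz 0.3
linear [[0.0034, 0.0001, -0.0], [0.0069, 0.0002, -0.0], [0.0103, 0.0005, -0.0], [0.0137, 0.0008, -0.0], [0.0171, 0.0013, -0.0001], [0.0205, 0.0019, -0.0001], [0.0238, 0.0026, -0.0001], [0.0272, 0.0033, -0.0002]]
delta_rot [[0.0, 0.09, 1.75], [0.0, 0.19, 3.49], [0.0, 0.28, 5.24], [0.0, 0.38, 6.99], [0.0, 0.47, 8.74], [0.0, 0.57, 10.48], [0.0, 0.66, 12.23], [0.0, 0.75, 13.98]]
```

>>> jog_arm:
  jaw: [1, 1, 1, 1, 1, 1, 1, 1]
  linear:
    - [0.0034, 0.0005, 0]
    - [0.0069, 0.0009, 0]
    - [0.0103, 0.0012, 0]
    - [0.0137, 0.0015, 0]
    - [0.0171, 0.002, -0.0001]
    - [0.0205, 0.0026, -0.0001]
    - [0.0238, 0.0033, -0.0001]
    - [0.0272, 0.004, -0.0002]
  delta_rot:
    - [0, 0.09, 1.75]
    - [0, 0.19, 3.49]
    - [0, 0.28, 5.24]
    - [0, 0.38, 6.99]
    - [0, 0.47, 8.74]
    - [0, 0.57, 10.48]
    - [0, 0.66, 12.23]
    - [0, 0.75, 13.98]

```text
clock: 13.37
eef_pos: [0.4963, 0.1262, 0.0443]
tool_rot: [0.825, 0.564, -0.015, -0.022]
ft_force: [2.2, -2.4, -3.6]
grip_width: 0.0122
```

```bash
cat >> h.py <<'E'
def nudge(x=0,y=0,z=0):
    p,r=getcmd(); setcmd(p+r.apply([x,y,z]),r)
def nutT():
    o=bot.get_obs(); m,mr=pose(); F=np.array(o['ft_force']); 
    N=np.array([.6008,.0858]); v=m[:2]-N; print('nut torque (cw+ applied)', round(float(v[0]*F[1]-v[1]*F[0]+o['ft_torque'][2]),3),'handle',round(float(np.degrees(np.arctan2(v[1],v[0]))),2))
E
python3 - <<'E'
from h import *
# correct tracked cmd for extra .0007 tool y (pre-rotation frame)
p,r=getcmd(); w=r*R.from_rotvec(np.radians([0,.75,13.98])).inv(); setcmd(p+w.apply([0,.0007,0]),r)
st();err();nutT()
N=[.6008,.0858]
arc(N,-np.arange(1,9)*1.75)
E
```

```text
t 13.37 p [0.4963 0.1262 0.0443] yaw 68.72 tilt [-0.0501  0.0185] F [ 2.15 -2.44 -3.6 ] T [-0.36 -0.33  0.33] w 0.0122 q [ 0.23  0.48 -0.23  0.91  0.03  0.6 ]
cmd-meas in tool x,y,z mm [ 0.15 -0.09  0.12] rot [ 0.03  0.04 -0.09] Ftan(+x tool) -1.49 Frad(toward ring) 3.08 Fz -3.6 Mz 0.33
nut torque (cw+ applied) 0.503 handle 158.88
linear [[0.0034, 0.0001, -0.0], [0.0068, 0.0002, -0.0], [0.0103, 0.0005, -0.0], [0.0137, 0.0008, -0.0], [0.0171, 0.0013, -0.0001], [0.0204, 0.0019, -0.0001], [0.0238, 0.0026, -0.0001], [0.0271, 0.0033, -0.0002]]
delta_rot [[0.0, 0.09, 1.75], [0.0, 0.19, 3.49], [0.0, 0.28, 5.24], [0.0, 0.38, 6.99], [0.0, 0.47, 8.74], [0.0, 0.57, 10.48], [0.0, 0.66, 12.23], [0.0, 0.75, 13.98]]
```

>>> jog_arm:
  jaw: [1, 1, 1, 1, 1, 1, 1, 1]
  linear:
    - [0.0034, 0.0001, 0]
    - [0.0068, 0.0002, 0]
    - [0.0103, 0.0005, 0]
    - [0.0137, 0.0008, 0]
    - [0.0171, 0.0013, -0.0001]
    - [0.0204, 0.0019, -0.0001]
    - [0.0238, 0.0026, -0.0001]
    - [0.0271, 0.0033, -0.0002]
  delta_rot:
    - [0, 0.09, 1.75]
    - [0, 0.19, 3.49]
    - [0, 0.28, 5.24]
    - [0, 0.38, 6.99]
    - [0, 0.47, 8.74]
    - [0, 0.57, 10.48]
    - [0, 0.66, 12.23]
    - [0, 0.75, 13.98]

```text
clock: 14.03
eef_pos: [0.5091, 0.1503, 0.0442]
tool_rot: [0.888, 0.46, -0.013, -0.024]
ft_force: [0.9, -2.6, -2.8]
grip_width: 0.0124
```

Run:
```python
from h import *
st();err();nutT()
N=[.6008,.0858]
arc(N,-np.array([1.5,3,4.5,6,7,8,8,8]))
```

```text
t 14.03 p [0.5091 0.1503 0.0442] yaw 54.73 tilt [-0.0442  0.0301] F [ 0.91 -2.57 -2.78] T [-0.37 -0.33  0.4 ] w 0.0124 q [ 0.27  0.5  -0.19  0.92  0.04  0.88]
cmd-meas in tool x,y,z mm [ 0.14 -0.03  0.06] rot [ 0.02  0.04 -0.08] Ftan(+x tool) -1.57 Frad(toward ring) 2.37 Fz -2.78 Mz 0.4
nut torque (cw+ applied) 0.58 handle 144.89
linear [[0.0029, 0.0, -0.0], [0.0059, 0.0002, -0.0], [0.0088, 0.0003, -0.0], [0.0117, 0.0006, -0.0], [0.0137, 0.0008, -0.0], [0.0156, 0.0011, -0.0001], [0.0156, 0.0011, -0.0001], [0.0156, 0.0011, -0.0001]]
delta_rot [[0.0, 0.08, 1.5], [0.0, 0.16, 3.0], [0.0, 0.24, 4.49], [0.0, 0.32, 5.99], [0.0, 0.38, 6.99], [0.0, 0.43, 7.99], [0.0, 0.43, 7.99], [0.0, 0.43, 7.99]]
```

>>> jog_arm:
  jaw: [1, 1, 1, 1, 1, 1, 1, 1]
  linear:
    - [0.0029, 0, 0]
    - [0.0059, 0.0002, 0]
    - [0.0088, 0.0003, 0]
    - [0.0117, 0.0006, 0]
    - [0.0137, 0.0008, 0]
    - [0.0156, 0.0011, -0.0001]
    - [0.0156, 0.0011, -0.0001]
    - [0.0156, 0.0011, -0.0001]
  delta_rot:
    - [0, 0.08, 1.5]
    - [0, 0.16, 3]
    - [0, 0.24, 4.49]
    - [0, 0.32, 5.99]
    - [0, 0.38, 6.99]
    - [0, 0.43, 7.99]
    - [0, 0.43, 7.99]
    - [0, 0.43, 7.99]

```text
clock: 14.7
eef_pos: [0.519, 0.1625, 0.0442]
tool_rot: [0.917, 0.397, -0.011, -0.025]
ft_force: [0.9, -0.3, -1.7]
grip_width: 0.0124
```

Run:
```python
from h import *
st();err();nutT()
N=[.6008,.0858]
arc(N,np.array([.5,1,1,1,1,1,1,1]))
```

```text
t 14.7 p [0.519  0.1625 0.0442] yaw 46.82 tilt [-0.0395  0.0367] F [ 0.92 -0.32 -1.72] T [-0.2  -0.25  0.29] w 0.0124 q [ 0.28  0.52 -0.16  0.92  0.05  1.03]
cmd-meas in tool x,y,z mm [0.04 0.06 0.01] rot [-0.01  0.    0.01] Ftan(+x tool) 0.4 Frad(toward ring) 0.99 Fz -1.72 Mz 0.29
nut torque (cw+ applied) 0.243 handle 136.84
linear [[-0.001, 0.0, -0.0], [-0.002, 0.0, -0.0], [-0.002, 0.0, -0.0], [-0.002, 0.0, -0.0], [-0.002, 0.0, -0.0], [-0.002, 0.0, -0.0], [-0.002, 0.0, -0.0], [-0.002, 0.0, -0.0]]
delta_rot [[-0.0, -0.03, -0.5], [-0.0, -0.05, -1.0], [-0.0, -0.05, -1.0], [-0.0, -0.05, -1.0], [-0.0, -0.05, -1.0], [-0.0, -0.05, -1.0], [-0.0, -0.05, -1.0], [-0.0, -0.05, -1.0]]
```

>>> jog_arm:
  jaw: [1, 1, 1, 1, 1, 1, 1, 1]
  linear:
    - [-0.001, 0, 0]
    - [-0.002, 0, 0]
    - [-0.002, 0, 0]
    - [-0.002, 0, 0]
    - [-0.002, 0, 0]
    - [-0.002, 0, 0]
    - [-0.002, 0, 0]
    - [-0.002, 0, 0]
  delta_rot:
    - [0, -0.03, -0.5]
    - [0, -0.05, -1]
    - [0, -0.05, -1]
    - [0, -0.05, -1]
    - [0, -0.05, -1]
    - [0, -0.05, -1]
    - [0, -0.05, -1]
    - [0, -0.05, -1]

```text
clock: 15.37
eef_pos: [0.5178, 0.1612, 0.0443]
tool_rot: [0.914, 0.405, -0.011, -0.025]
ft_force: [2.4, 1.4, -2.4]
grip_width: 0.0129
```

Run:
```python
from h import *
st();err();nutT()
N=[.6008,.0858]
p,r=getcmd()
arc(N,np.array([1.5,3.5,3.5,3.5,3.5,3.5,3.5,3.5]),[0,0,.004,.01,.016,.022,.026,.026])
```

```text
t 15.37 p [0.5178 0.1612 0.0443] yaw 47.82 tilt [-0.0397  0.0363] F [ 2.35  1.41 -2.39] T [ 0.16 -0.49  0.2 ] w 0.0129 q [ 0.28  0.51 -0.16  0.92  0.05  1.01]
cmd-meas in tool x,y,z mm [-0.14  0.01  0.06] rot [ 0.   -0.02  0.01] Ftan(+x tool) 2.62 Frad(toward ring) 0.92 Fz -2.39 Mz 0.2
nut torque (cw+ applied) -0.098 handle 137.77
linear [[-0.0029, 0.0, -0.0], [-0.0068, 0.0002, -0.0], [-0.0068, -0.0, -0.004], [-0.0068, -0.0003, -0.01], [-0.0068, -0.0006, -0.016], [-0.0068, -0.001, -0.022], [-0.0069, -0.0012, -0.026], [-0.0069, -0.0012, -0.026]]
delta_rot [[-0.0, -0.08, -1.5], [-0.0, -0.19, -3.49], [-0.0, -0.19, -3.49], [-0.0, -0.19, -3.49], [-0.0, -0.19, -3.49], [-0.0, -0.19, -3.49], [-0.0, -0.19, -3.49], [-0.0, -0.19, -3.49]]
```

>>> jog_arm:
  jaw: [1, 1, 1, 1, 1, 1, 1, 1]
  linear:
    - [-0.0029, 0, 0]
    - [-0.0068, 0.0002, 0]
    - [-0.0068, 0, -0.004]
    - [-0.0068, -0.0003, -0.01]
    - [-0.0068, -0.0006, -0.016]
    - [-0.0068, -0.001, -0.022]
    - [-0.0069, -0.0012, -0.026]
    - [-0.0069, -0.0012, -0.026]
  delta_rot:
    - [0, -0.08, -1.5]
    - [0, -0.19, -3.49]
    - [0, -0.19, -3.49]
    - [0, -0.19, -3.49]
    - [0, -0.19, -3.49]
    - [0, -0.19, -3.49]
    - [0, -0.19, -3.49]
    - [0, -0.19, -3.49]

```text
clock: 16.03
eef_pos: [0.5134, 0.1559, 0.0715]
tool_rot: [0.901, 0.433, -0.011, -0.024]
ft_force: [0.2, -0.2, -2.3]
grip_width: 0.0127
```

Run:
```python
from h import *
st();err()
N=[.6008,.0858]
arc(N,np.array([4,10.5,17.5,24.5,31.5,38.5,45,51]))
```

```text
t 16.03 p [0.5134 0.1559 0.0715] yaw 51.28 tilt [-0.0411  0.0339] F [ 0.19 -0.21 -2.29] T [ 0.01 -0.   -0.03] w 0.0127 q [ 0.27  0.47 -0.15  0.98  0.04  0.95]
cmd-meas in tool x,y,z mm [-0.19 -0.    1.28] rot [ 0.03 -0.05 -0.02] Ftan(+x tool) -0.05 Frad(toward ring) 0.4 Fz -2.29 Mz -0.03
linear [[-0.0078, 0.0003, -0.0], [-0.0204, 0.0019, -0.0001], [-0.0337, 0.0052, -0.0003], [-0.0465, 0.0101, -0.0005], [-0.0586, 0.0166, -0.0009], [-0.0698, 0.0244, -0.0013], [-0.0793, 0.0329, -0.0018], [-0.0871, 0.0416, -0.0022]]
delta_rot [[-0.0, -0.22, -3.99], [-0.0, -0.57, -10.48], [-0.0, -0.94, -17.47], [-0.0, -1.32, -24.46], [-0.01, -1.7, -31.45], [-0.01, -2.07, -38.44], [-0.01, -2.42, -44.93], [-0.01, -2.75, -50.93]]
```

Lifted clear; swing back 51° of the 60°.

>>> jog_arm:
  jaw: [1, 1, 1, 1, 1, 1, 1, 1]
  linear:
    - [-0.0078, 0.0003, 0]
    - [-0.0204, 0.0019, -0.0001]
    - [-0.0337, 0.0052, -0.0003]
    - [-0.0465, 0.0101, -0.0005]
    - [-0.0586, 0.0166, -0.0009]
    - [-0.0698, 0.0244, -0.0013]
    - [-0.0793, 0.0329, -0.0018]
    - [-0.0871, 0.0416, -0.0022]
  delta_rot:
    - [0, -0.22, -3.99]
    - [0, -0.57, -10.48]
    - [0, -0.94, -17.47]
    - [0, -1.32, -24.46]
    - [-0.01, -1.7, -31.45]
    - [-0.01, -2.07, -38.44]
    - [-0.01, -2.42, -44.93]
    - [-0.01, -2.75, -50.93]

```text
clock: 16.7
eef_pos: [0.4902, 0.0609, 0.0701]
tool_rot: [0.625, 0.78, -0.022, -0.017]
ft_force: [-0.3, -0.1, -2.8]
grip_width: 0.0127
```

Run:
```python
from h import *
st();err()
N=[.6008,.0858]
arc(N,np.array([4,7,9,9,9,9,9,9]),[0,0,-.003,-.007,-.011,-.013,-.014,-.014])
```

```text
t 16.7 p [0.4902 0.0609 0.0701] yaw 102.59 tilt [-0.0542 -0.0124] F [-0.26 -0.05 -2.76] T [-0.   -0.05 -0.  ] w 0.0127 q [ 0.13  0.42 -0.24  0.97 -0.01 -0.09]
cmd-meas in tool x,y,z mm [ 0.63  1.17 -0.18] rot [-0.1   0.02  0.28] Ftan(+x tool) 0.01 Frad(toward ring) -0.11 Fz -2.76 Mz -0.0
linear [[-0.0078, 0.0003, -0.0], [-0.0137, 0.0008, -0.0], [-0.0175, 0.0016, 0.0029], [-0.0175, 0.0018, 0.0069], [-0.0175, 0.002, 0.0109], [-0.0175, 0.0021, 0.0129], [-0.0175, 0.0021, 0.0139], [-0.0175, 0.0021, 0.0139]]
delta_rot [[-0.0, -0.22, -3.99], [-0.0, -0.38, -6.99], [-0.0, -0.48, -8.99], [-0.0, -0.48, -8.99], [-0.0, -0.48, -8.99], [-0.0, -0.48, -8.99], [-0.0, -0.48, -8.99], [-0.0, -0.48, -8.99]]
```

>>> jog_arm:
  jaw: [1, 1, 1, 1, 1, 1, 1, 1]
  linear:
    - [-0.0078, 0.0003, 0]
    - [-0.0137, 0.0008, 0]
    - [-0.0175, 0.0016, 0.0029]
    - [-0.0175, 0.0018, 0.0069]
    - [-0.0175, 0.002, 0.0109]
    - [-0.0175, 0.0021, 0.0129]
    - [-0.0175, 0.0021, 0.0139]
    - [-0.0175, 0.0021, 0.0139]
  delta_rot:
    - [0, -0.22, -3.99]
    - [0, -0.38, -6.99]
    - [0, -0.48, -8.99]
    - [0, -0.48, -8.99]
    - [0, -0.48, -8.99]
    - [0, -0.48, -8.99]
    - [0, -0.48, -8.99]
    - [0, -0.48, -8.99]

```text
clock: 17.37
eef_pos: [0.4959, 0.0452, 0.0558]
tool_rot: [0.564, 0.825, -0.023, -0.015]
ft_force: [-0.1, -0.6, -2.4]
grip_width: 0.0123
```

Run:
```python
from h import *
st();err();nutT()
N=[.6008,.0858]
arc(N,np.zeros(8),-np.array([1,2.5,4,6,8,10,12,12])/1000)
```

```text
t 17.37 p [0.4959 0.0452 0.0558] yaw 111.31 tilt [-0.051  -0.0198] F [-0.06 -0.56 -2.36] T [-0.06 -0.08  0.01] w 0.0123 q [ 0.1   0.44 -0.25  0.93 -0.01 -0.27]
cmd-meas in tool x,y,z mm [-0.34  0.26 -0.4 ] rot [-0.05 -0.01  0.  ] Ftan(+x tool) -0.5 Frad(toward ring) -0.13 Fz -2.36 Mz 0.01
nut torque (cw+ applied) 0.065 handle -158.84
linear [[0.0, 0.0001, 0.001], [0.0, 0.0001, 0.0025], [0.0, 0.0002, 0.004], [0.0, 0.0003, 0.006], [0.0, 0.0004, 0.008], [0.0, 0.0005, 0.01], [0.0, 0.0006, 0.012], [0.0, 0.0006, 0.012]]
delta_rot [[0.0, 0.0, 0.0], [0.0, 0.0, 0.0], [0.0, 0.0, 0.0], [0.0, 0.0, 0.0], [0.0, 0.0, 0.0], [0.0, 0.0, 0.0], [0.0, 0.0, 0.0], [0.0, 0.0, 0.0]]
```

>>> jog_arm:
  jaw: [1, 1, 1, 1, 1, 1, 1, 1]
  linear:
    - [0, 0.0001, 0.001]
    - [0, 0.0001, 0.0025]
    - [0, 0.0002, 0.004]
    - [0, 0.0003, 0.006]
    - [0, 0.0004, 0.008]
    - [0, 0.0005, 0.01]
    - [0, 0.0006, 0.012]
    - [0, 0.0006, 0.012]
  delta_rot:
    - [0, 0, 0]
    - [0, 0, 0]
    - [0, 0, 0]
    - [0, 0, 0]
    - [0, 0, 0]
    - [0, 0, 0]
    - [0, 0, 0]
    - [0, 0, 0]

```text
clock: 18.03
eef_pos: [0.496, 0.0449, 0.0438]
tool_rot: [0.564, 0.825, -0.022, -0.015]
ft_force: [0.5, -0.1, -3.0]
grip_width: 0.0125
```

Run:
```python
from h import *
st();err();nutT()
N=[.6008,.0858]
arc(N,-np.arange(1,9)*2.)
```

```text
t 18.03 p [0.496  0.0449 0.0438] yaw 111.31 tilt [-0.0506 -0.0197] F [ 0.48 -0.09 -2.96] T [-0.02 -0.06 -0.01] w 0.0125 q [ 0.1   0.46 -0.26  0.9  -0.01 -0.27]
cmd-meas in tool x,y,z mm [-0.05  0.16 -0.46] rot [-0.03 -0.01 -0.  ] Ftan(+x tool) -0.26 Frad(toward ring) 0.58 Fz -2.96 Mz -0.01
nut torque (cw+ applied) 0.023 handle -158.69
linear [[0.0039, 0.0001, -0.0], [0.0078, 0.0003, -0.0], [0.0117, 0.0006, -0.0], [0.0156, 0.0011, -0.0001], [0.0195, 0.0017, -0.0001], [0.0233, 0.0024, -0.0001], [0.0272, 0.0033, -0.0002], [0.0309, 0.0043, -0.0002]]
delta_rot [[0.0, 0.11, 2.0], [0.0, 0.22, 3.99], [0.0, 0.32, 5.99], [0.0, 0.43, 7.99], [0.0, 0.54, 9.99], [0.0, 0.65, 11.98], [0.0, 0.75, 13.98], [0.0, 0.86, 15.98]]
```

>>> jog_arm:
  jaw: [1, 1, 1, 1, 1, 1, 1, 1]
  linear:
    - [0.0039, 0.0001, 0]
    - [0.0078, 0.0003, 0]
    - [0.0117, 0.0006, 0]
    - [0.0156, 0.0011, -0.0001]
    - [0.0195, 0.0017, -0.0001]
    - [0.0233, 0.0024, -0.0001]
    - [0.0272, 0.0033, -0.0002]
    - [0.0309, 0.0043, -0.0002]
  delta_rot:
    - [0, 0.11, 2]
    - [0, 0.22, 3.99]
    - [0, 0.32, 5.99]
    - [0, 0.43, 7.99]
    - [0, 0.54, 9.99]
    - [0, 0.65, 11.98]
    - [0, 0.75, 13.98]
    - [0, 0.86, 15.98]

```text
clock: 18.7
eef_pos: [0.4894, 0.075, 0.0442]
tool_rot: [0.674, 0.738, -0.02, -0.017]
ft_force: [1.3, -1.9, -3.2]
grip_width: 0.0126
```

Run:
```python
from h import *
st();err();nutT()
N=[.6008,.0858]
arc(N,-np.arange(1,9)*2.5)
```

```text
t 18.7 p [0.4894 0.075  0.0442] yaw 95.24 tilt [-0.0528 -0.0062] F [ 1.29 -1.86 -3.16] T [-0.3  -0.2   0.32] w 0.0126 q [ 0.15  0.45 -0.27  0.9   0.    0.06]
cmd-meas in tool x,y,z mm [ 0.31 -0.34  0.08] rot [ 0.04  0.06 -0.08] Ftan(+x tool) -1.97 Frad(toward ring) 1.28 Fz -3.16 Mz 0.32
nut torque (cw+ applied) 0.544 handle -174.48
linear [[0.0049, 0.0001, -0.0], [0.0098, 0.0004, -0.0], [0.0147, 0.0009, -0.0001], [0.0195, 0.0017, -0.0001], [0.0243, 0.0026, -0.0001], [0.0291, 0.0038, -0.0002], [0.0338, 0.0052, -0.0003], [0.0384, 0.0067, -0.0004]]
delta_rot [[0.0, 0.13, 2.5], [0.0, 0.27, 4.99], [0.0, 0.4, 7.49], [0.0, 0.54, 9.99], [0.0, 0.67, 12.48], [0.0, 0.81, 14.98], [0.0, 0.94, 17.47], [0.0, 1.08, 19.97]]
```

>>> jog_arm:
  jaw: [1, 1, 1, 1, 1, 1, 1, 1]
  linear:
    - [0.0049, 0.0001, 0]
    - [0.0098, 0.0004, 0]
    - [0.0147, 0.0009, -0.0001]
    - [0.0195, 0.0017, -0.0001]
    - [0.0243, 0.0026, -0.0001]
    - [0.0291, 0.0038, -0.0002]
    - [0.0338, 0.0052, -0.0003]
    - [0.0384, 0.0067, -0.0004]
  delta_rot:
    - [0, 0.13, 2.5]
    - [0, 0.27, 4.99]
    - [0, 0.4, 7.49]
    - [0, 0.54, 9.99]
    - [0, 0.67, 12.48]
    - [0, 0.81, 14.98]
    - [0, 0.94, 17.47]
    - [0, 1.08, 19.97]

```text
clock: 19.37
eef_pos: [0.4924, 0.114, 0.0442]
tool_rot: [0.792, 0.61, -0.017, -0.021]
ft_force: [0.8, -1.0, -3.0]
grip_width: 0.0129
```

Run:
```python
from h import *
st();err();nutT()
N=[.6008,.0858]
arc(N,-np.arange(1,9)*2.25)
```

```text
t 19.37 p [0.4924 0.114  0.0442] yaw 75.22 tilt [-0.0515  0.0126] F [ 0.81 -1.02 -2.99] T [-0.29 -0.27  0.39] w 0.0129 q [ 0.21  0.47 -0.24  0.91  0.02  0.47]
cmd-meas in tool x,y,z mm [ 0.13 -0.31  0.01] rot [ 0.04  0.04 -0.09] Ftan(+x tool) -0.78 Frad(toward ring) 1.2 Fz -2.99 Mz 0.39
nut torque (cw+ applied) 0.479 handle 165.43
linear [[0.0044, 0.0001, -0.0], [0.0088, 0.0003, -0.0], [0.0132, 0.0008, -0.0], [0.0176, 0.0014, -0.0001], [0.0219, 0.0021, -0.0001], [0.0262, 0.0031, -0.0002], [0.0305, 0.0042, -0.0002], [0.0347, 0.0055, -0.0003]]
delta_rot [[0.0, 0.12, 2.25], [0.0, 0.24, 4.49], [0.0, 0.36, 6.74], [0.0, 0.48, 8.99], [0.0, 0.61, 11.23], [0.0, 0.73, 13.48], [0.0, 0.85, 15.73], [0.0, 0.97, 17.97]]
```

>>> jog_arm:
  jaw: [1, 1, 1, 1, 1, 1, 1, 1]
  linear:
    - [0.0044, 0.0001, 0]
    - [0.0088, 0.0003, 0]
    - [0.0132, 0.0008, 0]
    - [0.0176, 0.0014, -0.0001]
    - [0.0219, 0.0021, -0.0001]
    - [0.0262, 0.0031, -0.0002]
    - [0.0305, 0.0042, -0.0002]
    - [0.0347, 0.0055, -0.0003]
  delta_rot:
    - [0, 0.12, 2.25]
    - [0, 0.24, 4.49]
    - [0, 0.36, 6.74]
    - [0, 0.48, 8.99]
    - [0, 0.61, 11.23]
    - [0, 0.73, 13.48]
    - [0, 0.85, 15.73]
    - [0, 0.97, 17.97]

```text
clock: 20.03
eef_pos: [0.5064, 0.1462, 0.0441]
tool_rot: [0.877, 0.479, -0.013, -0.023]
ft_force: [-0.0, -2.2, -2.6]
grip_width: 0.0125
```

Run:
```python
from h import *
st();err();nutT()
N=[.6008,.0858]
arc(N,-np.array([.5,1,1.5,2,2.5,3,3.5,4]))
```

```text
t 20.03 p [0.5064 0.1462 0.0441] yaw 57.25 tilt [-0.0452  0.0281] F [-0.01 -2.25 -2.62] T [-0.22 -0.13  0.34] w 0.0125 q [ 0.26  0.49 -0.2   0.92  0.04  0.83]
cmd-meas in tool x,y,z mm [ 0.11 -0.18 -0.05] rot [ 0.03  0.04 -0.07] Ftan(+x tool) -1.89 Frad(toward ring) 1.34 Fz -2.62 Mz 0.34
nut torque (cw+ applied) 0.551 handle 147.42
linear [[0.001, 0.0, -0.0], [0.002, 0.0, -0.0], [0.0029, 0.0, -0.0], [0.0039, 0.0001, -0.0], [0.0049, 0.0001, -0.0], [0.0059, 0.0001, -0.0], [0.0069, 0.0002, -0.0], [0.0078, 0.0003, -0.0]]
delta_rot [[0.0, 0.03, 0.5], [0.0, 0.05, 1.0], [0.0, 0.08, 1.5], [0.0, 0.11, 2.0], [0.0, 0.13, 2.5], [0.0, 0.16, 3.0], [0.0, 0.19, 3.49], [0.0, 0.21, 3.99]]
```

>>> jog_arm:
  jaw: [1, 1, 1, 1, 1, 1, 1, 1]
  linear:
    - [0.001, 0, 0]
    - [0.002, 0, 0]
    - [0.0029, 0, 0]
    - [0.0039, 0.0001, 0]
    - [0.0049, 0.0001, 0]
    - [0.0059, 0.0001, 0]
    - [0.0069, 0.0002, 0]
    - [0.0078, 0.0003, 0]
  delta_rot:
    - [0, 0.03, 0.5]
    - [0, 0.05, 1]
    - [0, 0.08, 1.5]
    - [0, 0.11, 2]
    - [0, 0.13, 2.5]
    - [0, 0.16, 3]
    - [0, 0.19, 3.49]
    - [0, 0.21, 3.99]

```text
clock: 20.7
eef_pos: [0.5108, 0.1526, 0.0442]
tool_rot: [0.894, 0.448, -0.012, -0.024]
ft_force: [0.6, -2.7, -2.9]
grip_width: 0.0123
```

Run:
```python
from h import *
st();err();nutT()
N=[.6008,.0858]
arc(N,-np.array([.4,.8,1.2,1.6,2,2.4,2.7,3]))
```

```text
t 20.7 p [0.5108 0.1526 0.0442] yaw 53.27 tilt [-0.0431  0.0318] F [ 0.6  -2.66 -2.93] T [-0.33 -0.22  0.32] w 0.0123 q [ 0.27  0.5  -0.18  0.92  0.04  0.91]
cmd-meas in tool x,y,z mm [ 0.07 -0.1   0.01] rot [ 0.01  0.   -0.05] Ftan(+x tool) -1.77 Frad(toward ring) 2.23 Fz -2.93 Mz 0.32
nut torque (cw+ applied) 0.521 handle 143.41
linear [[0.0008, 0.0, -0.0], [0.0016, 0.0, -0.0], [0.0024, 0.0, -0.0], [0.0031, 0.0, -0.0], [0.0039, 0.0001, -0.0], [0.0047, 0.0001, -0.0], [0.0053, 0.0001, -0.0], [0.0059, 0.0001, -0.0]]
delta_rot [[0.0, 0.02, 0.4], [0.0, 0.04, 0.8], [0.0, 0.06, 1.2], [0.0, 0.09, 1.6], [0.0, 0.11, 2.0], [0.0, 0.13, 2.4], [0.0, 0.15, 2.7], [0.0, 0.16, 3.0]]
```

>>> jog_arm:
  jaw: [1, 1, 1, 1, 1, 1, 1, 1]
  linear:
    - [0.0008, 0, 0]
    - [0.0016, 0, 0]
    - [0.0024, 0, 0]
    - [0.0031, 0, 0]
    - [0.0039, 0.0001, 0]
    - [0.0047, 0.0001, 0]
    - [0.0053, 0.0001, 0]
    - [0.0059, 0.0001, 0]
  delta_rot:
    - [0, 0.02, 0.4]
    - [0, 0.04, 0.8]
    - [0, 0.06, 1.2]
    - [0, 0.09, 1.6]
    - [0, 0.11, 2]
    - [0, 0.13, 2.4]
    - [0, 0.15, 2.7]
    - [0, 0.16, 3]

```text
clock: 21.37
eef_pos: [0.5144, 0.1573, 0.0442]
tool_rot: [0.905, 0.425, -0.011, -0.024]
ft_force: [1.3, -2.5, -3.6]
grip_width: 0.0124
```

Run:
```python
from h import *
st();err();nutT()
N=[.6008,.0858]
arc(N,-np.array([.4,.8,1.2,1.6,2,2.4,2.7,3]))
```

```text
t 21.37 p [0.5144 0.1573 0.0442] yaw 50.28 tilt [-0.0413  0.034 ] F [ 1.33 -2.53 -3.57] T [-0.51 -0.33  0.36] w 0.0124 q [ 0.27  0.51 -0.17  0.92  0.04  0.97]
cmd-meas in tool x,y,z mm [ 0.01 -0.11  0.02] rot [ 0.01  0.   -0.04] Ftan(+x tool) -1.09 Frad(toward ring) 2.83 Fz -3.57 Mz 0.36
nut torque (cw+ applied) 0.48 handle 140.36
linear [[0.0008, 0.0, -0.0], [0.0016, 0.0, -0.0], [0.0024, 0.0, -0.0], [0.0031, 0.0, -0.0], [0.0039, 0.0001, -0.0], [0.0047, 0.0001, -0.0], [0.0053, 0.0001, -0.0], [0.0059, 0.0001, -0.0]]
delta_rot [[0.0, 0.02, 0.4], [0.0, 0.04, 0.8], [0.0, 0.06, 1.2], [0.0, 0.09, 1.6], [0.0, 0.11, 2.0], [0.0, 0.13, 2.4], [0.0, 0.15, 2.7], [0.0, 0.16, 3.0]]
```

>>> jog_arm:
  jaw: [1, 1, 1, 1, 1, 1, 1, 1]
  linear:
    - [0.0008, 0, 0]
    - [0.0016, 0, 0]
    - [0.0024, 0, 0]
    - [0.0031, 0, 0]
    - [0.0039, 0.0001, 0]
    - [0.0047, 0.0001, 0]
    - [0.0053, 0.0001, 0]
    - [0.0059, 0.0001, 0]
  delta_rot:
    - [0, 0.02, 0.4]
    - [0, 0.04, 0.8]
    - [0, 0.06, 1.2]
    - [0, 0.09, 1.6]
    - [0, 0.11, 2]
    - [0, 0.13, 2.4]
    - [0, 0.15, 2.7]
    - [0, 0.16, 3]

```text
clock: 22.03
eef_pos: [0.5183, 0.1618, 0.0442]
tool_rot: [0.916, 0.401, -0.011, -0.024]
ft_force: [2.9, -3.4, -3.9]
grip_width: 0.0123
```

Run:
```python
from h import *
st();err();nutT()
N=[.6008,.0858]
arc(N,np.array([2,4.5,4.5,4.5,4.5,4.5,4.5,4.5]),[0,0,.004,.01,.016,.022,.026,.026])
```

```text
t 22.03 p [0.5183 0.1618 0.0442] yaw 47.27 tilt [-0.0395  0.0361] F [ 2.88 -3.44 -3.94] T [-0.7  -0.47  0.35] w 0.0123 q [ 0.28  0.52 -0.16  0.92  0.05  1.02]
cmd-meas in tool x,y,z mm [-0.01 -0.1   0.01] rot [ 0.01  0.   -0.04] Ftan(+x tool) -0.57 Frad(toward ring) 4.65 Fz -3.94 Mz 0.35
nut torque (cw+ applied) 0.413 handle 137.34
linear [[-0.0039, 0.0001, -0.0], [-0.0088, 0.0004, -0.0], [-0.0088, 0.0001, -0.004], [-0.0088, -0.0002, -0.01], [-0.0088, -0.0005, -0.016], [-0.0088, -0.0008, -0.022], [-0.0088, -0.001, -0.026], [-0.0088, -0.001, -0.026]]
delta_rot [[-0.0, -0.11, -2.0], [-0.0, -0.24, -4.49], [-0.0, -0.24, -4.49], [-0.0, -0.24, -4.49], [-0.0, -0.24, -4.49], [-0.0, -0.24, -4.49], [-0.0, -0.24, -4.49], [-0.0, -0.24, -4.49]]
```

>>> jog_arm:
  jaw: [1, 1, 1, 1, 1, 1, 1, 1]
  linear:
    - [-0.0039, 0.0001, 0]
    - [-0.0088, 0.0004, 0]
    - [-0.0088, 0.0001, -0.004]
    - [-0.0088, -0.0002, -0.01]
    - [-0.0088, -0.0005, -0.016]
    - [-0.0088, -0.0008, -0.022]
    - [-0.0088, -0.001, -0.026]
    - [-0.0088, -0.001, -0.026]
  delta_rot:
    - [0, -0.11, -2]
    - [0, -0.24, -4.49]
    - [0, -0.24, -4.49]
    - [0, -0.24, -4.49]
    - [0, -0.24, -4.49]
    - [0, -0.24, -4.49]
    - [0, -0.24, -4.49]
    - [0, -0.24, -4.49]

```text
clock: 22.7
eef_pos: [0.5128, 0.1558, 0.0716]
tool_rot: [0.899, 0.437, -0.011, -0.024]
ft_force: [-0.1, -0.7, -2.3]
grip_width: 0.0123
```

Run:
```python
from h import *
st();err()
N=[.6008,.0858]
arc(N,np.array([4,10.5,17.5,24.5,31.5,38.5,45,51]))
```

```text
t 22.7 p [0.5128 0.1558 0.0716] yaw 51.81 tilt [-0.0411  0.0343] F [-0.08 -0.72 -2.33] T [-0.01 -0.05  0.04] w 0.0123 q [ 0.27  0.47 -0.15  0.98  0.04  0.94]
cmd-meas in tool x,y,z mm [-0.69  0.23  1.4 ] rot [ 0.02 -0.1   0.01] Ftan(+x tool) -0.62 Frad(toward ring) 0.51 Fz -2.33 Mz 0.04
linear [[-0.0078, 0.0003, -0.0], [-0.0205, 0.0019, -0.0001], [-0.0338, 0.0052, -0.0003], [-0.0465, 0.0101, -0.0005], [-0.0586, 0.0166, -0.0009], [-0.0699, 0.0244, -0.0013], [-0.0794, 0.0329, -0.0018], [-0.0872, 0.0416, -0.0022]]
delta_rot [[-0.0, -0.21, -3.99], [-0.0, -0.56, -10.48], [-0.0, -0.94, -17.47], [-0.0, -1.32, -24.46], [-0.01, -1.69, -31.45], [-0.01, -2.07, -38.44], [-0.01, -2.42, -44.94], [-0.01, -2.74, -50.93]]
```

>>> jog_arm:
  jaw: [1, 1, 1, 1, 1, 1, 1, 1]
  linear:
    - [-0.0078, 0.0003, 0]
    - [-0.0205, 0.0019, -0.0001]
    - [-0.0338, 0.0052, -0.0003]
    - [-0.0465, 0.0101, -0.0005]
    - [-0.0586, 0.0166, -0.0009]
    - [-0.0699, 0.0244, -0.0013]
    - [-0.0794, 0.0329, -0.0018]
    - [-0.0872, 0.0416, -0.0022]
  delta_rot:
    - [0, -0.21, -3.99]
    - [0, -0.56, -10.48]
    - [0, -0.94, -17.47]
    - [0, -1.32, -24.46]
    - [-0.01, -1.69, -31.45]
    - [-0.01, -2.07, -38.44]
    - [-0.01, -2.42, -44.94]
    - [-0.01, -2.74, -50.93]

```text
clock: 23.37
eef_pos: [0.4905, 0.0604, 0.0701]
tool_rot: [0.622, 0.783, -0.021, -0.017]
ft_force: [0.3, -0.6, -2.6]
grip_width: 0.0125
```

Run:
```python
from h import *
st();err()
N=[.6008,.0858]
arc(N,np.array([4,7,9,9,9,9,9,9]),[0,0,-.003,-.007,-.011,-.013,-.014,-.014])
```

```text
t 23.37 p [0.4905 0.0604 0.0701] yaw 103.11 tilt [-0.0537 -0.0122] F [ 0.27 -0.56 -2.58] T [0.07 0.06 0.06] w 0.0125 q [ 0.13  0.42 -0.24  0.97 -0.01 -0.1 ]
cmd-meas in tool x,y,z mm [ 0.3   0.97 -0.1 ] rot [-0.07 -0.01  0.3 ] Ftan(+x tool) -0.61 Frad(toward ring) 0.28 Fz -2.58 Mz 0.06
linear [[-0.0078, 0.0003, -0.0], [-0.0137, 0.0008, -0.0], [-0.0176, 0.0015, 0.0029], [-0.0176, 0.0018, 0.0069], [-0.0176, 0.002, 0.0109], [-0.0176, 0.0021, 0.0129], [-0.0176, 0.0021, 0.0139], [-0.0176, 0.0021, 0.0139]]
delta_rot [[-0.0, -0.21, -3.99], [-0.0, -0.38, -6.99], [-0.0, -0.48, -8.99], [-0.0, -0.48, -8.99], [-0.0, -0.48, -8.99], [-0.0, -0.48, -8.99], [-0.0, -0.48, -8.99], [-0.0, -0.48, -8.99]]
```

>>> jog_arm:
  jaw: [1, 1, 1, 1, 1, 1, 1, 1]
  linear:
    - [-0.0078, 0.0003, 0]
    - [-0.0137, 0.0008, 0]
    - [-0.0176, 0.0015, 0.0029]
    - [-0.0176, 0.0018, 0.0069]
    - [-0.0176, 0.002, 0.0109]
    - [-0.0176, 0.0021, 0.0129]
    - [-0.0176, 0.0021, 0.0139]
    - [-0.0176, 0.0021, 0.0139]
  delta_rot:
    - [0, -0.21, -3.99]
    - [0, -0.38, -6.99]
    - [0, -0.48, -8.99]
    - [0, -0.48, -8.99]
    - [0, -0.48, -8.99]
    - [0, -0.48, -8.99]
    - [0, -0.48, -8.99]
    - [0, -0.48, -8.99]

```text
clock: 24.03
eef_pos: [0.4965, 0.0442, 0.056]
tool_rot: [0.56, 0.828, -0.022, -0.015]
ft_force: [1.5, -1.3, -2.6]
grip_width: 0.0127
```

Run:
```python
from h import *
st();err();nutT()
N=[.6008,.0858]
arc(N,np.zeros(8),-np.array([1,2.5,4,6,8,10,12,12])/1000)
```

```text
t 24.03 p [0.4965 0.0442 0.056 ] yaw 111.81 tilt [-0.05   -0.0202] F [ 1.46 -1.35 -2.62] T [-0.06 -0.1  -0.08] w 0.0127 q [ 0.1   0.44 -0.25  0.93 -0.02 -0.28]
cmd-meas in tool x,y,z mm [-0.22  0.01 -0.22] rot [-0.01  0.01 -0.01] Ftan(+x tool) -1.79 Frad(toward ring) 0.99 Fz -2.62 Mz -0.08
nut torque (cw+ applied) 0.124 handle -158.26
linear [[0.0, 0.0001, 0.001], [0.0, 0.0001, 0.0025], [0.0, 0.0002, 0.004], [0.0, 0.0003, 0.006], [0.0, 0.0004, 0.008], [0.0, 0.0005, 0.01], [0.0, 0.0006, 0.012], [0.0, 0.0006, 0.012]]
delta_rot [[0.0, 0.0, 0.0], [0.0, 0.0, 0.0], [0.0, 0.0, 0.0], [0.0, 0.0, 0.0], [0.0, 0.0, 0.0], [0.0, 0.0, 0.0], [0.0, 0.0, 0.0], [0.0, 0.0, 0.0]]
```

>>> jog_arm:
  jaw: [1, 1, 1, 1, 1, 1, 1, 1]
  linear:
    - [0, 0.0001, 0.001]
    - [0, 0.0001, 0.0025]
    - [0, 0.0002, 0.004]
    - [0, 0.0003, 0.006]
    - [0, 0.0004, 0.008]
    - [0, 0.0005, 0.01]
    - [0, 0.0006, 0.012]
    - [0, 0.0006, 0.012]
  delta_rot:
    - [0, 0, 0]
    - [0, 0, 0]
    - [0, 0, 0]
    - [0, 0, 0]
    - [0, 0, 0]
    - [0, 0, 0]
    - [0, 0, 0]
    - [0, 0, 0]

```text
clock: 24.7
eef_pos: [0.4965, 0.044, 0.0438]
tool_rot: [0.56, 0.828, -0.022, -0.015]
ft_force: [0.4, -0.6, -2.3]
grip_width: 0.0125
```

Run:
```python
from h import *
st();err();nutT()
N=[.6008,.0858]
arc(N,-np.array([.7,1.4,2.1,2.8,3.5,4.2,4.8,5.4]))
```

```text
t 24.7 p [0.4965 0.044  0.0438] yaw 111.81 tilt [-0.05 -0.02] F [ 0.41 -0.64 -2.28] T [ 0.  -0.2  0. ] w 0.0125 q [ 0.1   0.46 -0.26  0.9  -0.02 -0.28]
cmd-meas in tool x,y,z mm [-0.01  0.01 -0.38] rot [-0.01 -0.01 -0.  ] Ftan(+x tool) -0.74 Frad(toward ring) 0.27 Fz -2.28 Mz 0.0
nut torque (cw+ applied) 0.087 handle -158.15
linear [[0.0014, 0.0, -0.0], [0.0027, 0.0, -0.0], [0.0041, 0.0001, -0.0], [0.0055, 0.0001, -0.0], [0.0069, 0.0002, -0.0], [0.0082, 0.0003, -0.0], [0.0094, 0.0004, -0.0], [0.0106, 0.0005, -0.0]]
delta_rot [[0.0, 0.04, 0.7], [0.0, 0.08, 1.4], [0.0, 0.11, 2.1], [0.0, 0.15, 2.8], [0.0, 0.19, 3.49], [0.0, 0.23, 4.19], [0.0, 0.26, 4.79], [0.0, 0.29, 5.39]]
```

>>> jog_arm:
  jaw: [1, 1, 1, 1, 1, 1, 1, 1]
  linear:
    - [0.0014, 0, 0]
    - [0.0027, 0, 0]
    - [0.0041, 0.0001, 0]
    - [0.0055, 0.0001, 0]
    - [0.0069, 0.0002, 0]
    - [0.0082, 0.0003, 0]
    - [0.0094, 0.0004, 0]
    - [0.0106, 0.0005, 0]
  delta_rot:
    - [0, 0.04, 0.7]
    - [0, 0.08, 1.4]
    - [0, 0.11, 2.1]
    - [0, 0.15, 2.8]
    - [0, 0.19, 3.49]
    - [0, 0.23, 4.19]
    - [0, 0.26, 4.79]
    - [0, 0.29, 5.39]

```text
clock: 25.37
eef_pos: [0.4936, 0.0538, 0.0444]
tool_rot: [0.599, 0.8, -0.022, -0.015]
ft_force: [3.9, -2.5, -2.7]
grip_width: 0.0126
```

```bash
cat > step.py <<'E'
from h import *
import sys
a=float(sys.argv[1]); 
o=bot.get_obs(); print('t',round(o['clock'],2),'z',round(o['eef_pos'][2],4),'w',round(o['grip_width'],4))
err();nutT(); arc([.6008,.0858],-np.linspace(a/8,a,8))
E
python3 step.py 3
```

```text
t 25.37 z 0.0444 w 0.0126
cmd-meas in tool x,y,z mm [ 0.41 -0.46  0.26] rot [ 0.06  0.07 -0.07] Ftan(+x tool) -3.49 Frad(toward ring) 3.15 Fz -2.71 Mz 0.09
nut torque (cw+ applied) 0.479 handle -163.35
linear [[0.0007, 0.0, -0.0], [0.0015, 0.0, -0.0], [0.0022, 0.0, -0.0], [0.0029, 0.0, -0.0], [0.0037, 0.0001, -0.0], [0.0044, 0.0001, -0.0], [0.0051, 0.0001, -0.0], [0.0059, 0.0002, -0.0]]
delta_rot [[0.0, 0.02, 0.37], [0.0, 0.04, 0.75], [0.0, 0.06, 1.12], [0.0, 0.08, 1.5], [0.0, 0.1, 1.87], [0.0, 0.12, 2.25], [0.0, 0.14, 2.62], [0.0, 0.16, 3.0]]
```

>>> jog_arm:
  jaw: [1, 1, 1, 1, 1, 1, 1, 1]
  linear:
    - [0.0007, 0, 0]
    - [0.0015, 0, 0]
    - [0.0022, 0, 0]
    - [0.0029, 0, 0]
    - [0.0037, 0.0001, 0]
    - [0.0044, 0.0001, 0]
    - [0.0051, 0.0001, 0]
    - [0.0059, 0.0002, 0]
  delta_rot:
    - [0, 0.02, 0.37]
    - [0, 0.04, 0.75]
    - [0, 0.06, 1.12]
    - [0, 0.08, 1.5]
    - [0, 0.1, 1.87]
    - [0, 0.12, 2.25]
    - [0, 0.14, 2.62]
    - [0, 0.16, 3]

```text
clock: 26.03
eef_pos: [0.4921, 0.0595, 0.0443]
tool_rot: [0.62, 0.784, -0.021, -0.016]
ft_force: [4.5, -2.4, -3.5]
grip_width: 0.0124
```

```bash
python3 step.py 3
```

```text
t 26.03 z 0.0443 w 0.0124
cmd-meas in tool x,y,z mm [ 0.32 -0.41  0.22] rot [ 0.05  0.04 -0.06] Ftan(+x tool) -3.42 Frad(toward ring) 4.0 Fz -3.51 Mz 0.04
nut torque (cw+ applied) 0.428 handle -166.41
linear [[0.0007, 0.0, -0.0], [0.0015, 0.0, -0.0], [0.0022, 0.0, -0.0], [0.0029, 0.0, -0.0], [0.0037, 0.0001, -0.0], [0.0044, 0.0001, -0.0], [0.0051, 0.0001, -0.0], [0.0059, 0.0002, -0.0]]
delta_rot [[0.0, 0.02, 0.37], [0.0, 0.04, 0.75], [0.0, 0.06, 1.12], [0.0, 0.08, 1.5], [0.0, 0.1, 1.87], [0.0, 0.12, 2.25], [0.0, 0.14, 2.62], [0.0, 0.16, 3.0]]
```

>>> jog_arm:
  jaw: [1, 1, 1, 1, 1, 1, 1, 1]
  linear:
    - [0.0007, 0, 0]
    - [0.0015, 0, 0]
    - [0.0022, 0, 0]
    - [0.0029, 0, 0]
    - [0.0037, 0.0001, 0]
    - [0.0044, 0.0001, 0]
    - [0.0051, 0.0001, 0]
    - [0.0059, 0.0002, 0]
  delta_rot:
    - [0, 0.02, 0.37]
    - [0, 0.04, 0.75]
    - [0, 0.06, 1.12]
    - [0, 0.08, 1.5]
    - [0, 0.1, 1.87]
    - [0, 0.12, 2.25]
    - [0, 0.14, 2.62]
    - [0, 0.16, 3]

```text
clock: 26.7
eef_pos: [0.4908, 0.0653, 0.0443]
tool_rot: [0.64, 0.768, -0.021, -0.017]
ft_force: [4.9, -3.4, -3.5]
grip_width: 0.0124
```

```bash
python3 step.py 3
```

```text
t 26.7 z 0.0443 w 0.0124
cmd-meas in tool x,y,z mm [ 0.29 -0.35  0.18] rot [ 0.04  0.04 -0.05] Ftan(+x tool) -4.24 Frad(toward ring) 4.4 Fz -3.46 Mz 0.11
nut torque (cw+ applied) 0.582 handle -169.44
linear [[0.0007, 0.0, -0.0], [0.0015, 0.0, -0.0], [0.0022, 0.0, -0.0], [0.0029, 0.0, -0.0], [0.0037, 0.0001, -0.0], [0.0044, 0.0001, -0.0], [0.0051, 0.0001, -0.0], [0.0059, 0.0002, -0.0]]
delta_rot [[0.0, 0.02, 0.37], [0.0, 0.04, 0.75], [0.0, 0.06, 1.12], [0.0, 0.08, 1.5], [0.0, 0.1, 1.87], [0.0, 0.12, 2.25], [0.0, 0.14, 2.62], [0.0, 0.16, 3.0]]
```

>>> jog_arm:
  jaw: [1, 1, 1, 1, 1, 1, 1, 1]
  linear:
    - [0.0007, 0, 0]
    - [0.0015, 0, 0]
    - [0.0022, 0, 0]
    - [0.0029, 0, 0]
    - [0.0037, 0.0001, 0]
    - [0.0044, 0.0001, 0]
    - [0.0051, 0.0001, 0]
    - [0.0059, 0.0002, 0]
  delta_rot:
    - [0, 0.02, 0.37]
    - [0, 0.04, 0.75]
    - [0, 0.06, 1.12]
    - [0, 0.08, 1.5]
    - [0, 0.1, 1.87]
    - [0, 0.12, 2.25]
    - [0, 0.14, 2.62]
    - [0, 0.16, 3]

```text
clock: 27.37
eef_pos: [0.4899, 0.0711, 0.0443]
tool_rot: [0.66, 0.751, -0.02, -0.017]
ft_force: [5.1, -3.3, -2.8]
grip_width: 0.0125
```

```bash
python3 step.py 3
```

```text
t 27.37 z 0.0443 w 0.0125
cmd-meas in tool x,y,z mm [ 0.31 -0.3   0.18] rot [ 0.04  0.04 -0.05] Ftan(+x tool) -3.89 Frad(toward ring) 4.78 Fz -2.82 Mz 0.09
nut torque (cw+ applied) 0.528 handle -172.44
linear [[0.0007, 0.0, -0.0], [0.0015, 0.0, -0.0], [0.0022, 0.0, -0.0], [0.0029, 0.0, -0.0], [0.0037, 0.0001, -0.0], [0.0044, 0.0001, -0.0], [0.0051, 0.0001, -0.0], [0.0059, 0.0002, -0.0]]
delta_rot [[0.0, 0.02, 0.37], [0.0, 0.04, 0.75], [0.0, 0.06, 1.12], [0.0, 0.08, 1.5], [0.0, 0.1, 1.87], [0.0, 0.12, 2.25], [0.0, 0.14, 2.62], [0.0, 0.16, 3.0]]
```

>>> jog_arm:
  jaw: [1, 1, 1, 1, 1, 1, 1, 1]
  linear:
    - [0.0007, 0, 0]
    - [0.0015, 0, 0]
    - [0.0022, 0, 0]
    - [0.0029, 0, 0]
    - [0.0037, 0.0001, 0]
    - [0.0044, 0.0001, 0]
    - [0.0051, 0.0001, 0]
    - [0.0059, 0.0002, 0]
  delta_rot:
    - [0, 0.02, 0.37]
    - [0, 0.04, 0.75]
    - [0, 0.06, 1.12]
    - [0, 0.08, 1.5]
    - [0, 0.1, 1.87]
    - [0, 0.12, 2.25]
    - [0, 0.14, 2.62]
    - [0, 0.16, 3]

```text
clock: 28.03
eef_pos: [0.4893, 0.077, 0.0443]
tool_rot: [0.68, 0.733, -0.02, -0.018]
ft_force: [3.1, -2.5, -1.6]
grip_width: 0.0126
```

```bash
python3 step.py 3
```

```text
t 28.03 z 0.0443 w 0.0126
cmd-meas in tool x,y,z mm [ 0.3  -0.26  0.19] rot [ 0.04  0.04 -0.05] Ftan(+x tool) -2.68 Frad(toward ring) 2.99 Fz -1.62 Mz 0.17
nut torque (cw+ applied) 0.47 handle -175.47
linear [[0.0007, 0.0, -0.0], [0.0015, 0.0, -0.0], [0.0022, 0.0, -0.0], [0.0029, 0.0, -0.0], [0.0037, 0.0001, -0.0], [0.0044, 0.0001, -0.0], [0.0051, 0.0001, -0.0], [0.0059, 0.0002, -0.0]]
delta_rot [[0.0, 0.02, 0.37], [0.0, 0.04, 0.75], [0.0, 0.06, 1.12], [0.0, 0.08, 1.5], [0.0, 0.1, 1.87], [0.0, 0.12, 2.25], [0.0, 0.14, 2.62], [0.0, 0.16, 3.0]]
```

>>> jog_arm:
  jaw: [1, 1, 1, 1, 1, 1, 1, 1]
  linear:
    - [0.0007, 0, 0]
    - [0.0015, 0, 0]
    - [0.0022, 0, 0]
    - [0.0029, 0, 0]
    - [0.0037, 0.0001, 0]
    - [0.0044, 0.0001, 0]
    - [0.0051, 0.0001, 0]
    - [0.0059, 0.0002, 0]
  delta_rot:
    - [0, 0.02, 0.37]
    - [0, 0.04, 0.75]
    - [0, 0.06, 1.12]
    - [0, 0.08, 1.5]
    - [0, 0.1, 1.87]
    - [0, 0.12, 2.25]
    - [0, 0.14, 2.62]
    - [0, 0.16, 3]

```text
clock: 28.7
eef_pos: [0.4889, 0.0828, 0.0442]
tool_rot: [0.699, 0.715, -0.019, -0.018]
ft_force: [3.9, -3.0, -2.7]
grip_width: 0.0125
```

```bash
python3 step.py 3
```

```text
t 28.7 z 0.0442 w 0.0125
cmd-meas in tool x,y,z mm [ 0.32 -0.22  0.14] rot [ 0.03  0.04 -0.05] Ftan(+x tool) -3.07 Frad(toward ring) 3.99 Fz -2.66 Mz 0.14
nut torque (cw+ applied) 0.489 handle -178.47
linear [[0.0007, 0.0, -0.0], [0.0015, 0.0, -0.0], [0.0022, 0.0, -0.0], [0.0029, 0.0, -0.0], [0.0037, 0.0001, -0.0], [0.0044, 0.0001, -0.0], [0.0051, 0.0001, -0.0], [0.0059, 0.0002, -0.0]]
delta_rot [[0.0, 0.02, 0.37], [0.0, 0.04, 0.75], [0.0, 0.06, 1.12], [0.0, 0.08, 1.5], [0.0, 0.1, 1.87], [0.0, 0.12, 2.25], [0.0, 0.14, 2.62], [0.0, 0.16, 3.0]]
```

>>> jog_arm:
  jaw: [1, 1, 1, 1, 1, 1, 1, 1]
  linear:
    - [0.0007, 0, 0]
    - [0.0015, 0, 0]
    - [0.0022, 0, 0]
    - [0.0029, 0, 0]
    - [0.0037, 0.0001, 0]
    - [0.0044, 0.0001, 0]
    - [0.0051, 0.0001, 0]
    - [0.0059, 0.0002, 0]
  delta_rot:
    - [0, 0.02, 0.37]
    - [0, 0.04, 0.75]
    - [0, 0.06, 1.12]
    - [0, 0.08, 1.5]
    - [0, 0.1, 1.87]
    - [0, 0.12, 2.25]
    - [0, 0.14, 2.62]
    - [0, 0.16, 3]

```text
clock: 29.37
eef_pos: [0.4889, 0.0887, 0.0442]
tool_rot: [0.717, 0.697, -0.019, -0.019]
ft_force: [3.8, -3.7, -2.2]
grip_width: 0.0126
```

```bash
python3 step.py 3
```

```text
t 29.37 z 0.0442 w 0.0126
cmd-meas in tool x,y,z mm [ 0.34 -0.18  0.15] rot [ 0.03  0.04 -0.05] Ftan(+x tool) -3.59 Frad(toward ring) 4.0 Fz -2.18 Mz 0.14
nut torque (cw+ applied) 0.539 handle 178.52
linear [[0.0007, 0.0, -0.0], [0.0015, 0.0, -0.0], [0.0022, 0.0, -0.0], [0.0029, 0.0, -0.0], [0.0037, 0.0001, -0.0], [0.0044, 0.0001, -0.0], [0.0051, 0.0001, -0.0], [0.0059, 0.0002, -0.0]]
delta_rot [[0.0, 0.02, 0.37], [0.0, 0.04, 0.75], [0.0, 0.06, 1.12], [0.0, 0.08, 1.5], [0.0, 0.1, 1.87], [0.0, 0.12, 2.25], [0.0, 0.14, 2.62], [0.0, 0.16, 3.0]]
```

>>> jog_arm:
  jaw: [1, 1, 1, 1, 1, 1, 1, 1]
  linear:
    - [0.0007, 0, 0]
    - [0.0015, 0, 0]
    - [0.0022, 0, 0]
    - [0.0029, 0, 0]
    - [0.0037, 0.0001, 0]
    - [0.0044, 0.0001, 0]
    - [0.0051, 0.0001, 0]
    - [0.0059, 0.0002, 0]
  delta_rot:
    - [0, 0.02, 0.37]
    - [0, 0.04, 0.75]
    - [0, 0.06, 1.12]
    - [0, 0.08, 1.5]
    - [0, 0.1, 1.87]
    - [0, 0.12, 2.25]
    - [0, 0.14, 2.62]
    - [0, 0.16, 3]

```text
clock: 30.03
eef_pos: [0.4892, 0.0945, 0.0442]
tool_rot: [0.735, 0.677, -0.018, -0.019]
ft_force: [3.2, -2.7, -2.0]
grip_width: 0.0127
```

```bash
python3 step.py 3
```

```text
t 30.03 z 0.0442 w 0.0127
cmd-meas in tool x,y,z mm [ 0.37 -0.13  0.12] rot [ 0.02  0.05 -0.05] Ftan(+x tool) -2.39 Frad(toward ring) 3.51 Fz -1.97 Mz 0.11
nut torque (cw+ applied) 0.381 handle 175.52
linear [[0.0007, 0.0, -0.0], [0.0015, 0.0, -0.0], [0.0022, 0.0, -0.0], [0.0029, 0.0, -0.0], [0.0037, 0.0001, -0.0], [0.0044, 0.0001, -0.0], [0.0051, 0.0001, -0.0], [0.0059, 0.0002, -0.0]]
delta_rot [[0.0, 0.02, 0.37], [0.0, 0.04, 0.75], [0.0, 0.06, 1.12], [0.0, 0.08, 1.5], [0.0, 0.1, 1.87], [0.0, 0.12, 2.25], [0.0, 0.14, 2.62], [0.0, 0.16, 3.0]]
```

>>> jog_arm:
  jaw: [1, 1, 1, 1, 1, 1, 1, 1]
  linear:
    - [0.0007, 0, 0]
    - [0.0015, 0, 0]
    - [0.0022, 0, 0]
    - [0.0029, 0, 0]
    - [0.0037, 0.0001, 0]
    - [0.0044, 0.0001, 0]
    - [0.0051, 0.0001, 0]
    - [0.0059, 0.0002, 0]
  delta_rot:
    - [0, 0.02, 0.37]
    - [0, 0.04, 0.75]
    - [0, 0.06, 1.12]
    - [0, 0.08, 1.5]
    - [0, 0.1, 1.87]
    - [0, 0.12, 2.25]
    - [0, 0.14, 2.62]
    - [0, 0.16, 3]

```text
clock: 30.7
eef_pos: [0.4898, 0.1004, 0.0442]
tool_rot: [0.753, 0.658, -0.018, -0.02]
ft_force: [4.4, -3.7, -2.6]
grip_width: 0.0121
```

```bash
python3 step.py 3
```

```text
t 30.7 z 0.0442 w 0.0121
cmd-meas in tool x,y,z mm [ 0.4  -0.07  0.12] rot [ 0.02  0.05 -0.05] Ftan(+x tool) -3.12 Frad(toward ring) 4.98 Fz -2.64 Mz 0.23
nut torque (cw+ applied) 0.586 handle 172.51
linear [[0.0007, 0.0, -0.0], [0.0015, 0.0, -0.0], [0.0022, 0.0, -0.0], [0.0029, 0.0, -0.0], [0.0037, 0.0001, -0.0], [0.0044, 0.0001, -0.0], [0.0051, 0.0001, -0.0], [0.0059, 0.0002, -0.0]]
delta_rot [[0.0, 0.02, 0.37], [0.0, 0.04, 0.75], [0.0, 0.06, 1.12], [0.0, 0.08, 1.5], [0.0, 0.1, 1.87], [0.0, 0.12, 2.25], [0.0, 0.14, 2.62], [0.0, 0.16, 3.0]]
```

>>> jog_arm:
  jaw: [1, 1, 1, 1, 1, 1, 1, 1]
  linear:
    - [0.0007, 0, 0]
    - [0.0015, 0, 0]
    - [0.0022, 0, 0]
    - [0.0029, 0, 0]
    - [0.0037, 0.0001, 0]
    - [0.0044, 0.0001, 0]
    - [0.0051, 0.0001, 0]
    - [0.0059, 0.0002, 0]
  delta_rot:
    - [0, 0.02, 0.37]
    - [0, 0.04, 0.75]
    - [0, 0.06, 1.12]
    - [0, 0.08, 1.5]
    - [0, 0.1, 1.87]
    - [0, 0.12, 2.25]
    - [0, 0.14, 2.62]
    - [0, 0.16, 3]

```text
clock: 31.37
eef_pos: [0.4907, 0.1062, 0.0441]
tool_rot: [0.77, 0.638, -0.018, -0.02]
ft_force: [3.4, -3.2, -2.2]
grip_width: 0.0128
```

```bash
python3 step.py 3
```

```text
t 31.37 z 0.0441 w 0.0128
cmd-meas in tool x,y,z mm [ 0.42 -0.03  0.07] rot [ 0.01  0.05 -0.05] Ftan(+x tool) -2.55 Frad(toward ring) 4.1 Fz -2.22 Mz 0.14
nut torque (cw+ applied) 0.426 handle 169.5
linear [[0.0007, 0.0, -0.0], [0.0015, 0.0, -0.0], [0.0022, 0.0, -0.0], [0.0029, 0.0, -0.0], [0.0037, 0.0001, -0.0], [0.0044, 0.0001, -0.0], [0.0051, 0.0001, -0.0], [0.0059, 0.0002, -0.0]]
delta_rot [[0.0, 0.02, 0.37], [0.0, 0.04, 0.75], [0.0, 0.06, 1.12], [0.0, 0.08, 1.5], [0.0, 0.1, 1.87], [0.0, 0.12, 2.25], [0.0, 0.14, 2.62], [0.0, 0.16, 3.0]]
```

>>> jog_arm:
  jaw: [1, 1, 1, 1, 1, 1, 1, 1]
  linear:
    - [0.0007, 0, 0]
    - [0.0015, 0, 0]
    - [0.0022, 0, 0]
    - [0.0029, 0, 0]
    - [0.0037, 0.0001, 0]
    - [0.0044, 0.0001, 0]
    - [0.0051, 0.0001, 0]
    - [0.0059, 0.0002, 0]
  delta_rot:
    - [0, 0.02, 0.37]
    - [0, 0.04, 0.75]
    - [0, 0.06, 1.12]
    - [0, 0.08, 1.5]
    - [0, 0.1, 1.87]
    - [0, 0.12, 2.25]
    - [0, 0.14, 2.62]
    - [0, 0.16, 3]

```text
clock: 32.03
eef_pos: [0.492, 0.112, 0.0441]
tool_rot: [0.786, 0.618, -0.017, -0.021]
ft_force: [3.3, -3.1, -1.6]
grip_width: 0.0126
```

```bash
python3 step.py 3
```

```text
t 32.03 z 0.0441 w 0.0126
cmd-meas in tool x,y,z mm [0.41 0.   0.06] rot [ 0.01  0.05 -0.04] Ftan(+x tool) -2.25 Frad(toward ring) 3.99 Fz -1.65 Mz 0.2
nut torque (cw+ applied) 0.454 handle 166.48
linear [[0.0007, 0.0, -0.0], [0.0015, 0.0, -0.0], [0.0022, 0.0, -0.0], [0.0029, 0.0, -0.0], [0.0037, 0.0001, -0.0], [0.0044, 0.0001, -0.0], [0.0051, 0.0001, -0.0], [0.0059, 0.0002, -0.0]]
delta_rot [[0.0, 0.02, 0.37], [0.0, 0.04, 0.75], [0.0, 0.06, 1.12], [0.0, 0.08, 1.5], [0.0, 0.1, 1.87], [0.0, 0.12, 2.25], [0.0, 0.14, 2.62], [0.0, 0.16, 3.0]]
```

>>> jog_arm:
  jaw: [1, 1, 1, 1, 1, 1, 1, 1]
  linear:
    - [0.0007, 0, 0]
    - [0.0015, 0, 0]
    - [0.0022, 0, 0]
    - [0.0029, 0, 0]
    - [0.0037, 0.0001, 0]
    - [0.0044, 0.0001, 0]
    - [0.0051, 0.0001, 0]
    - [0.0059, 0.0002, 0]
  delta_rot:
    - [0, 0.02, 0.37]
    - [0, 0.04, 0.75]
    - [0, 0.06, 1.12]
    - [0, 0.08, 1.5]
    - [0, 0.1, 1.87]
    - [0, 0.12, 2.25]
    - [0, 0.14, 2.62]
    - [0, 0.16, 3]

```text
clock: 32.7
eef_pos: [0.4935, 0.1176, 0.044]
tool_rot: [0.802, 0.597, -0.017, -0.021]
ft_force: [3.5, -4.7, -2.2]
grip_width: 0.0123
```

```bash
python3 step.py 3
```

```text
t 32.7 z 0.044 w 0.0123
cmd-meas in tool x,y,z mm [0.46 0.05 0.04] rot [ 0.    0.05 -0.05] Ftan(+x tool) -3.52 Frad(toward ring) 4.82 Fz -2.16 Mz 0.23
nut torque (cw+ applied) 0.626 handle 163.48
linear [[0.0007, 0.0, -0.0], [0.0015, 0.0, -0.0], [0.0022, 0.0, -0.0], [0.0029, 0.0, -0.0], [0.0037, 0.0001, -0.0], [0.0044, 0.0001, -0.0], [0.0051, 0.0001, -0.0], [0.0059, 0.0002, -0.0]]
delta_rot [[0.0, 0.02, 0.37], [0.0, 0.04, 0.75], [0.0, 0.06, 1.12], [0.0, 0.08, 1.5], [0.0, 0.1, 1.87], [0.0, 0.12, 2.25], [0.0, 0.14, 2.62], [0.0, 0.16, 3.0]]
```

>>> jog_arm:
  jaw: [1, 1, 1, 1, 1, 1, 1, 1]
  linear:
    - [0.0004, 0, 0]
    - [0.0008, 0, 0]
    - [0.0012, 0, 0]
    - [0.0015, 0, 0]
    - [0.0019, 0, 0]
    - [0.0022, 0, 0]
    - [0.0026, 0, 0]
    - [0.0029, 0, 0]
  delta_rot:
    - [0, 0.01, 0.2]
    - [0, 0.02, 0.4]
    - [0, 0.03, 0.6]
    - [0, 0.04, 0.75]
    - [0, 0.05, 0.95]
    - [0, 0.06, 1.1]
    - [0, 0.07, 1.3]
    - [0, 0.08, 1.5]

```text
clock: 33.37
eef_pos: [0.4943, 0.1205, 0.044]
tool_rot: [0.81, 0.586, -0.016, -0.021]
ft_force: [3.3, -3.9, -2.5]
grip_width: 0.0125
```

```bash
python3 -c "
from h import *
arc([.6008,.0858],[1.5])" >/dev/null; python3 step.py 1.5
```

```text
t 33.37 z 0.044 w 0.0125
cmd-meas in tool x,y,z mm [0.51 0.06 0.02] rot [ 0.    0.05 -0.04] Ftan(+x tool) -2.69 Frad(toward ring) 4.49 Fz -2.5 Mz 0.2
nut torque (cw+ applied) 0.507 handle 161.97
linear [[0.0004, 0.0, -0.0], [0.0007, 0.0, -0.0], [0.0011, 0.0, -0.0], [0.0015, 0.0, -0.0], [0.0018, 0.0, -0.0], [0.0022, 0.0, -0.0], [0.0026, 0.0, -0.0], [0.0029, 0.0, -0.0]]
delta_rot [[0.0, 0.01, 0.19], [0.0, 0.02, 0.37], [0.0, 0.03, 0.56], [0.0, 0.04, 0.75], [0.0, 0.05, 0.94], [0.0, 0.06, 1.12], [0.0, 0.07, 1.31], [0.0, 0.08, 1.5]]
```

>>> jog_arm:
  jaw: [1, 1, 1, 1, 1, 1, 1, 1]
  linear:
    - [0.0007, 0, 0]
    - [0.0015, 0, 0]
    - [0.0022, 0, 0]
    - [0.0029, 0, 0]
    - [0.0037, 0.0001, 0]
    - [0.0044, 0.0001, 0]
    - [0.0051, 0.0001, 0]
    - [0.0059, 0.0002, 0]
  delta_rot:
    - [0, 0.02, 0.37]
    - [0, 0.04, 0.75]
    - [0, 0.06, 1.12]
    - [0, 0.08, 1.5]
    - [0, 0.1, 1.87]
    - [0, 0.12, 2.25]
    - [0, 0.14, 2.62]
    - [0, 0.16, 3]

```text
clock: 34.03
eef_pos: [0.4958, 0.1248, 0.0438]
tool_rot: [0.825, 0.565, -0.017, -0.021]
ft_force: [2.7, -7.5, -1.4]
grip_width: 0.0129
```

```bash
python3 -c "
from h import *
arc([.6008,.0858],[-1.5])" >/dev/null; python3 step.py 3
```

```text
t 34.03 z 0.0438 w 0.0129
cmd-meas in tool x,y,z mm [ 1.76 -0.04 -0.22] rot [ 0.02  0.23 -0.01] Ftan(+x tool) -6.04 Frad(toward ring) 5.25 Fz -1.43 Mz 0.71
nut torque (cw+ applied) 1.396 handle 159.64
linear [[0.0007, 0.0, -0.0], [0.0015, 0.0, -0.0], [0.0022, 0.0, -0.0], [0.0029, 0.0, -0.0], [0.0037, 0.0001, -0.0], [0.0044, 0.0001, -0.0], [0.0051, 0.0001, -0.0], [0.0059, 0.0002, -0.0]]
delta_rot [[0.0, 0.02, 0.37], [0.0, 0.04, 0.75], [0.0, 0.06, 1.12], [0.0, 0.08, 1.5], [0.0, 0.1, 1.87], [0.0, 0.12, 2.25], [0.0, 0.14, 2.62], [0.0, 0.16, 3.0]]
```

>>> jog_arm:
  jaw: [1, 1, 1, 1, 1, 1, 1, 1]
  linear:
    - [0, 0, 0]
    - [0, 0, 0]
    - [0, 0, 0]
    - [0, 0, 0]
    - [0, 0, 0]
    - [0, 0, 0]
    - [0, 0, 0]
    - [0, 0, 0]
  delta_rot:
    - [0, 0, 0]
    - [0, 0, 0]
    - [0, 0, 0]
    - [0, 0, 0]
    - [0, 0, 0]
    - [0, 0, 0]
    - [0, 0, 0]
    - [0, 0, 0]

```text
clock: 34.7
eef_pos: [0.4958, 0.1248, 0.0438]
tool_rot: [0.824, 0.565, -0.017, -0.021]
ft_force: [2.8, -7.3, -1.6]
grip_width: 0.0125
```

```bash
python3 -c "
from h import *
arc([.6008,.0858],[3])" >/dev/null; python3 step.py 0.4
```

```text
t 34.7 z 0.0438 w 0.0125
cmd-meas in tool x,y,z mm [ 1.77 -0.02 -0.21] rot [0.01 0.22 0.  ] Ftan(+x tool) -5.8 Frad(toward ring) 5.34 Fz -1.57 Mz 0.61
nut torque (cw+ applied) 1.273 handle 159.64
linear [[0.0001, 0.0, -0.0], [0.0002, 0.0, -0.0], [0.0003, 0.0, -0.0], [0.0004, 0.0, -0.0], [0.0005, 0.0, -0.0], [0.0006, 0.0, -0.0], [0.0007, 0.0, -0.0], [0.0008, 0.0, -0.0]]
delta_rot [[0.0, 0.0, 0.05], [0.0, 0.01, 0.1], [0.0, 0.01, 0.15], [0.0, 0.01, 0.2], [0.0, 0.01, 0.25], [0.0, 0.02, 0.3], [0.0, 0.02, 0.35], [0.0, 0.02, 0.4]]
```

>>> jog_arm:
  jaw: [1, 1, 1, 1, 1, 1, 1, 1]
  linear:
    - [0.0002, 0, 0]
    - [0.0004, 0, 0]
    - [0.0006, 0, 0]
    - [0.0008, 0, 0]
    - [0.0008, 0, 0]
    - [0.0008, 0, 0]
    - [0.0008, 0, 0]
    - [0.0008, 0, 0]
  delta_rot:
    - [0, 0, 0.1]
    - [0, 0.01, 0.2]
    - [0, 0.01, 0.3]
    - [0, 0.02, 0.4]
    - [0, 0.02, 0.4]
    - [0, 0.02, 0.4]
    - [0, 0.02, 0.4]
    - [0, 0.02, 0.4]

```text
clock: 35.37
eef_pos: [0.496, 0.1254, 0.0437]
tool_rot: [0.826, 0.562, -0.017, -0.021]
ft_force: [2.8, -7.4, -1.1]
grip_width: 0.0125
```

```bash
python3 -c "
from h import *
st();err();nutT()
arc([.6008,.0858],[2,4,6,6.5,6.5,6.5,6.5,6.5],[0,0,0,0,.003,.008,.014,.02])"
```

```text
t 35.37 p [0.496  0.1254 0.0437] yaw 68.48 tilt [-0.0513  0.0153] F [ 2.82 -7.42 -1.1 ] T [-1.5  -0.65  0.64] w 0.0125 q [ 0.23  0.48 -0.23  0.91  0.03  0.61]
cmd-meas in tool x,y,z mm [ 1.92 -0.03 -0.25] rot [0.01 0.24 0.  ] Ftan(+x tool) -5.86 Frad(toward ring) 5.4 Fz -1.1 Mz 0.64
nut torque (cw+ applied) 1.31 handle 159.31
linear [[-0.0039, 0.0001, -0.0], [-0.0078, 0.0003, -0.0], [-0.0117, 0.0006, -0.0], [-0.0127, 0.0007, -0.0], [-0.0127, 0.0005, -0.003], [-0.0127, 0.0003, -0.008], [-0.0127, -0.0001, -0.014], [-0.0127, -0.0004, -0.02]]
delta_rot [[-0.0, -0.11, -2.0], [-0.0, -0.21, -3.99], [-0.0, -0.32, -5.99], [-0.0, -0.35, -6.49], [-0.0, -0.35, -6.49], [-0.0, -0.35, -6.49], [-0.0, -0.35, -6.49], [-0.0, -0.35, -6.49]]
```

>>> jog_arm:
  jaw: [1, 1, 1, 1, 1, 1, 1, 1]
  linear:
    - [0.0004, 0, 0]
    - [0.0008, 0, 0]
    - [0.0012, 0, 0]
    - [0.0016, 0, 0]
    - [0.0016, 0, 0]
    - [0.0016, 0, 0]
    - [0.0016, 0, 0]
    - [0.0016, 0, 0]
  delta_rot:
    - [0, 0.01, 0.2]
    - [0, 0.02, 0.4]
    - [0, 0.03, 0.6]
    - [0, 0.04, 0.8]
    - [0, 0.04, 0.8]
    - [0, 0.04, 0.8]
    - [0, 0.04, 0.8]
    - [0, 0.04, 0.8]

```text
clock: 36.03
eef_pos: [0.4964, 0.1263, 0.0437]
tool_rot: [0.83, 0.557, -0.017, -0.02]
ft_force: [1.9, -8.6, -1.4]
grip_width: 0.0123
```

```bash
python3 -c "
from h import *
arc([.6008,.0858],[-6.5-.8],[-.02])
st();err();nutT()
arc([.6008,.0858],[2,4,6,7,7,7,7,7],[0,0,0,0,.003,.008,.014,.02])"
```

```text
linear [[0.0142, 0.002, 0.0199]]
delta_rot [[0.0, 0.39, 7.29]]
t 36.03 p [0.4964 0.1263 0.0437] yaw 67.69 tilt [-0.0514  0.0147] F [ 1.87 -8.64 -1.39] T [-1.87 -0.67  0.88] w 0.0123 q [ 0.23  0.48 -0.23  0.91  0.03  0.62]
cmd-meas in tool x,y,z mm [ 2.4  -0.08 -0.34] rot [0.02 0.31 0.01] Ftan(+x tool) -7.28 Frad(toward ring) 5.08 Fz -1.39 Mz 0.88
nut torque (cw+ applied) 1.706 handle 158.78
linear [[-0.0039, 0.0001, -0.0], [-0.0078, 0.0003, -0.0], [-0.0117, 0.0006, -0.0], [-0.0137, 0.0008, -0.0], [-0.0137, 0.0006, -0.003], [-0.0137, 0.0004, -0.008], [-0.0137, 0.0001, -0.014], [-0.0137, -0.0003, -0.02]]
delta_rot [[-0.0, -0.11, -2.0], [-0.0, -0.21, -3.99], [-0.0, -0.32, -5.99], [-0.0, -0.37, -6.99], [-0.0, -0.37, -6.99], [-0.0, -0.37, -6.99], [-0.0, -0.37, -6.99], [-0.0, -0.37, -6.99]]
```

>>> jog_arm:
  jaw: [1, 1, 1, 1, 1, 1, 1, 1]
  linear:
    - [-0.0039, 0.0001, 0]
    - [-0.0078, 0.0003, 0]
    - [-0.0117, 0.0006, 0]
    - [-0.0137, 0.0008, 0]
    - [-0.0137, 0.0006, -0.003]
    - [-0.0137, 0.0004, -0.008]
    - [-0.0137, 0.0001, -0.014]
    - [-0.0137, -0.0003, -0.02]
  delta_rot:
    - [0, -0.11, -2]
    - [0, -0.21, -3.99]
    - [0, -0.32, -5.99]
    - [0, -0.37, -6.99]
    - [0, -0.37, -6.99]
    - [0, -0.37, -6.99]
    - [0, -0.37, -6.99]
    - [0, -0.37, -6.99]

```text
clock: 36.7
eef_pos: [0.492, 0.1161, 0.0637]
tool_rot: [0.795, 0.606, -0.017, -0.022]
ft_force: [-0.4, -0.1, -3.3]
grip_width: 0.0124
```

```bash
python3 -c "
from h import *
st();err();nutT()
arc([.6008,.0858],[0,2,5,8,11,14,17,19.],np.array([8,20,32,40,48,55,60,62])/1000)"
```

```text
t 36.7 p [0.492  0.1161 0.0637] yaw 74.62 tilt [-0.0542  0.015 ] F [-0.35 -0.08 -3.3 ] T [ 0.06  0.12 -0.06] w 0.0124 q [ 0.22  0.44 -0.22  0.96  0.03  0.48]
cmd-meas in tool x,y,z mm [-0.25  0.9  -0.31] rot [-0.15 -0.03 -0.03] Ftan(+x tool) -0.17 Frad(toward ring) -0.13 Fz -3.3 Mz -0.06
nut torque (cw+ applied) -0.039 handle 164.44
linear [[-0.0, -0.0004, -0.008], [-0.0039, -0.001, -0.02], [-0.0098, -0.0013, -0.032], [-0.0156, -0.0011, -0.04], [-0.0214, -0.0006, -0.048], [-0.0271, 0.0003, -0.0551], [-0.0328, 0.0016, -0.0602], [-0.0365, 0.0027, -0.0622]]
delta_rot [[0.0, 0.0, 0.0], [-0.0, -0.11, -2.0], [-0.0, -0.27, -4.99], [-0.0, -0.43, -7.99], [-0.0, -0.59, -10.98], [-0.01, -0.75, -13.98], [-0.01, -0.91, -16.98], [-0.01, -1.02, -18.97]]
```

>>> jog_arm:
  jaw: [1, 1, 1, 1, 1, 1, 1, 1]
  linear:
    - [0, -0.0004, -0.008]
    - [-0.0039, -0.001, -0.02]
    - [-0.0098, -0.0013, -0.032]
    - [-0.0156, -0.0011, -0.04]
    - [-0.0214, -0.0006, -0.048]
    - [-0.0271, 0.0003, -0.0551]
    - [-0.0328, 0.0016, -0.0602]
    - [-0.0365, 0.0027, -0.0622]
  delta_rot:
    - [0, 0, 0]
    - [0, -0.11, -2]
    - [0, -0.27, -4.99]
    - [0, -0.43, -7.99]
    - [0, -0.59, -10.98]
    - [-0.01, -0.75, -13.98]
    - [-0.01, -0.91, -16.98]
    - [-0.01, -1.02, -18.97]

```text
clock: 37.37
eef_pos: [0.4878, 0.0791, 0.1268]
tool_rot: [0.683, 0.73, -0.02, -0.019]
ft_force: [-0.9, 0.0, -2.8]
grip_width: 0.0125
```

```bash
python3 -c "
from h import *
p,d,c=snap('scene','s9');p2,d2,c2=snap('wrist','w9')
cv2.imwrite('pics/s9c.png',cv2.resize(p[225:375,240:420],(720,600),interpolation=cv2.INTER_CUBIC)[:,:,::-1])
st();err()
u=np.array([pts(c2,d2,[320,316,324],[v,v,v],True).mean(0) for v in range(130,420,20)])
m,_=pose();print(np.polyfit(u[:,0]-m[0],u[:,2],1),np.polyfit(u[:,0]-m[0],u[:,1],1))
e=[plane(c2,np.array([320.]),np.array([float(v)]),u[0,2],True)[0] for v in (110,112,114)];print(e)
"
```

```text
t 37.47 p [0.488  0.079  0.1264] yaw 93.62 tilt [-0.0551 -0.0029] F [-0.22 -0.23 -2.24] T [0.03 0.02 0.  ] w 0.0127 q [ 0.16  0.36 -0.17  1.1   0.01  0.09]
cmd-meas in tool x,y,z mm [-0.21  0.99  0.38] rot [-0.09 -0.06 -0.04] Ftan(+x tool) -0.21 Frad(toward ring) -0.11 Fz -2.24 Mz 0.0
[-0.01657234  0.12768285] [0.06708893 0.0787878 ]
[array([0.40430011, 0.07316465, 0.12921413]), array([0.40499113, 0.07321134, 0.12921413]), array([0.40568138, 0.07325798, 0.12921413])]
```

View pics/w9.png

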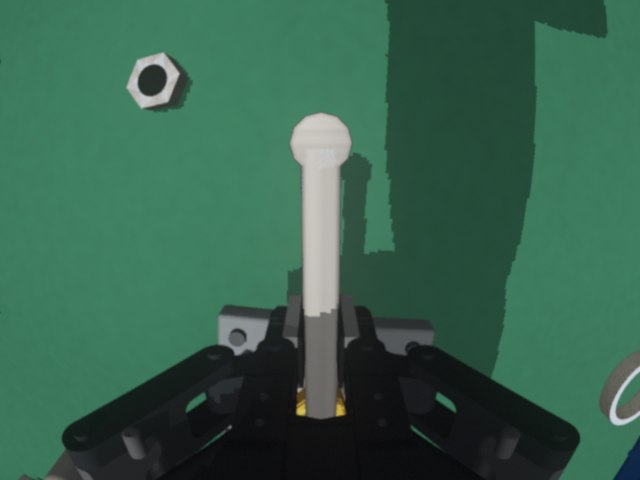

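View pics/s9c.png

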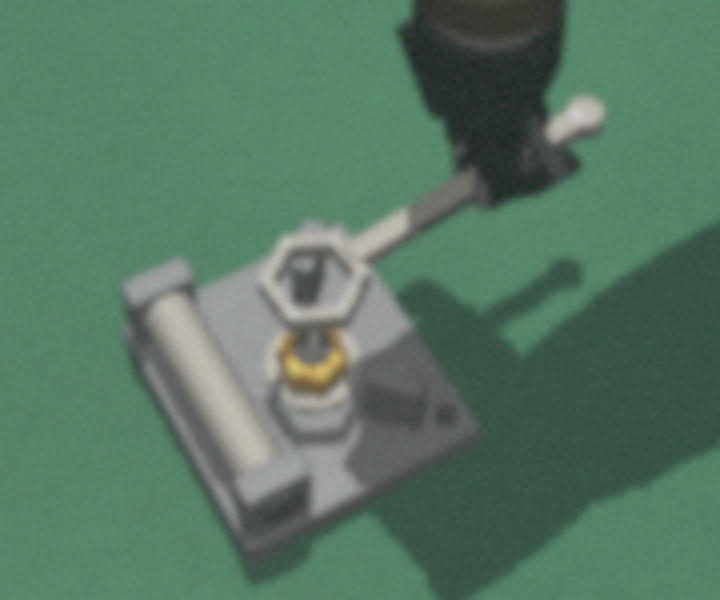

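```bash
cat > ret.py <<'E'
from h import *
setcmd()
p,r=getcmd()
T=R.from_euler('z',89.2-93.62,degrees=True)*r*R.from_rotvec([np.radians(-.95),0,0])
tgt=np.array([.4947,-.2855,.125])
f=np.array([.05,.15,.26,.37,.48,.59,.70,.80])
rows([p+(tgt-p)*a for a in f],[r*R.from_rotvec((r.inv()*T).as_rotvec()*min(1,a/.7)) for a in f])
p,r=getcmd()
print('--- second')
z=[.125,.125,.12,.11,.1,.09,.08,.07]
q=[.4,.75,1,1,1,1,1,1]
rows([np.array([*(p+(tgt-p)*a)[:2],h]) for a,h in zip(q,z)],[T]*8)
E
python3 ret.py
```

```text
linear [[-0.0182, -0.0008, 0.0001], [-0.0546, -0.0024, 0.0003], [-0.0947, -0.0042, 0.0005], [-0.1348, -0.006, 0.0008], [-0.1748, -0.0078, 0.001], [-0.2149, -0.0095, 0.0012], [-0.2549, -0.0113, 0.0015], [-0.2914, -0.0129, 0.0017]]
delta_rot [[-0.07, 0.01, 0.32], [-0.2, 0.04, 0.95], [-0.35, 0.08, 1.64], [-0.5, 0.11, 2.33], [-0.65, 0.14, 3.03], [-0.8, 0.17, 3.72], [-0.95, 0.21, 4.42], [-0.95, 0.21, 4.42]]
--- second
linear [[-0.0291, 0.0009, 0.0002], [-0.0546, 0.0018, 0.0002], [-0.0728, 0.0025, 0.0051], [-0.0728, 0.0029, 0.0151], [-0.0728, 0.0033, 0.0251], [-0.0729, 0.0037, 0.0351], [-0.0729, 0.0041, 0.0451], [-0.0729, 0.0045, 0.0551]]
delta_rot [[-0.0, -0.0, -0.0], [-0.0, -0.0, -0.0], [-0.0, -0.0, -0.0], [-0.0, -0.0, -0.0], [-0.0, -0.0, -0.0], [-0.0, -0.0, -0.0], [-0.0, -0.0, -0.0], [-0.0, -0.0, -0.0]]
```

>>> jog_arm:
  jaw: [1, 1, 1, 1, 1, 1, 1, 1]
  linear:
    - [-0.0182, -0.0008, 0.0001]
    - [-0.0546, -0.0024, 0.0003]
    - [-0.0947, -0.0042, 0.0005]
    - [-0.1348, -0.006, 0.0008]
    - [-0.1748, -0.0078, 0.001]
    - [-0.2149, -0.0095, 0.0012]
    - [-0.2549, -0.0113, 0.0015]
    - [-0.2914, -0.0129, 0.0017]
  delta_rot:
    - [-0.07, 0.01, 0.32]
    - [-0.2, 0.04, 0.95]
    - [-0.35, 0.08, 1.64]
    - [-0.5, 0.11, 2.33]
    - [-0.65, 0.14, 3.03]
    - [-0.8, 0.17, 3.72]
    - [-0.95, 0.21, 4.42]
    - [-0.95, 0.21, 4.42]

```text
clock: 38.13
eef_pos: [0.4936, -0.214, 0.1247]
tool_rot: [0.712, 0.702, -0.013, -0.014]
ft_force: [0.2, 0.6, -2.4]
grip_width: 0.0126
```

>>> jog_arm:
  jaw: [1, 1, 1, 1, 1, 1, 1, 1]
  linear:
    - [-0.0291, 0.0009, 0.0002]
    - [-0.0546, 0.0018, 0.0002]
    - [-0.0728, 0.0025, 0.0051]
    - [-0.0728, 0.0029, 0.0151]
    - [-0.0728, 0.0033, 0.0251]
    - [-0.0729, 0.0037, 0.0351]
    - [-0.0729, 0.0041, 0.0451]
    - [-0.0729, 0.0045, 0.0551]
  delta_rot:
    - [0, 0, 0]
    - [0, 0, 0]
    - [0, 0, 0]
    - [0, 0, 0]
    - [0, 0, 0]
    - [0, 0, 0]
    - [0, 0, 0]
    - [0, 0, 0]

```text
clock: 38.8
eef_pos: [0.4957, -0.2841, 0.0684]
tool_rot: [0.711, 0.703, -0.013, -0.014]
ft_force: [0.1, -1.0, -2.8]
grip_width: 0.0125
```

```bash
python3 -c "
from h import *
p2,d2,c2=snap('wrist','w10')
st();err()
u=np.array([pts(c2,d2,[320,316,324],[v,v,v],True).mean(0) for v in range(130,420,20)])
m,_=pose();print(np.polyfit(u[:,0]-m[0],u[:,2],1),np.polyfit(u[:,0]-m[0],u[:,1],1))
"
```

```text
t 38.85 p [ 0.4946 -0.2836  0.0664] yaw 89.31 tilt [-0.0414  0.0029] F [-0.87 -0.15 -4.  ] T [ 0.07  0.06 -0.03] w 0.0124 q [-0.51  0.54 -0.04  1.02 -0.02 -0.5 ]
cmd-meas in tool x,y,z mm [-1.92 -0.01 -3.61] rot [-0.16 -0.1   0.12] Ftan(+x tool) -0.17 Frad(toward ring) -0.7 Fz -4.0 Mz -0.03
[0.03067832 0.07295792] [-0.01045733 -0.28387331]
```

View pics/w10.png

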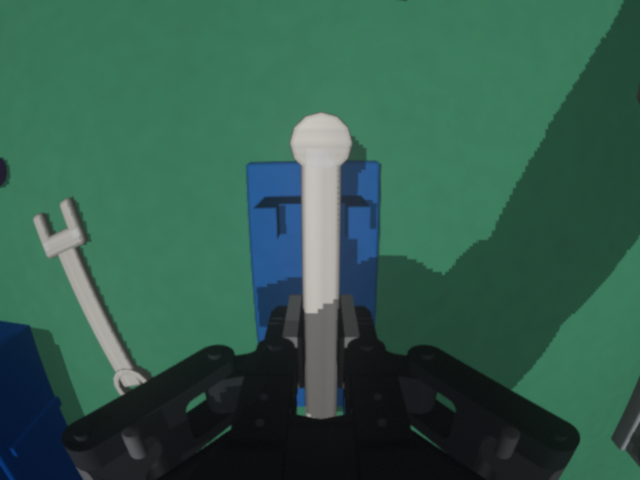

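>>> jog_arm:
  jaw: [1, 1, 1, 1, 1, 1, 1, 1]
  linear:
    - [-0.001, 0, 0.002]
    - [-0.002, 0, 0.005]
    - [-0.002, 0, 0.009]
    - [-0.002, 0, 0.012]
    - [-0.002, 0, 0.014]
    - [-0.002, 0, 0.016]
    - [-0.002, 0, 0.016]
    - [-0.002, 0, 0.016]
  delta_rot:
    - [0.5, 0, 0]
    - [1, 0, 0]
    - [1, 0, 0]
    - [1, 0, 0]
    - [1, 0, 0]
    - [1, 0, 0]
    - [1, 0, 0]
    - [1, 0, 0]

```text
clock: 39.52
eef_pos: [0.4954, -0.2877, 0.0539]
tool_rot: [0.712, 0.702, -0.019, -0.019]
ft_force: [0.3, -0.1, -2.5]
grip_width: 0.0126
```

```bash
python3 -c "
from h import *
st()
p2,d2,c2=snap('wrist','w11')
st()
u=np.array([pts(c2,d2,[320,316,324],[v,v,v],True).mean(0) for v in range(130,420,20)])
m,_=pose();print(np.polyfit(u[:,0]-m[0],u[:,2],1),np.polyfit(u[:,0]-m[0],u[:,1],1))
"
```

```text
t 39.52 p [ 0.4954 -0.2877  0.0539] yaw 89.22 tilt [-0.0546  0.0006] F [ 0.29 -0.11 -2.48] T [ 0.03 -0.01 -0.01] w 0.0126 q [-0.51  0.57 -0.04  1.01 -0.03 -0.5 ]
t 39.57 p [ 0.4955 -0.2878  0.054 ] yaw 89.22 tilt [-0.0543  0.0004] F [-0.01  0.27 -2.27] T [-0.02 -0.07  0.  ] w 0.0126 q [-0.51  0.57 -0.04  1.01 -0.03 -0.5 ]
[-0.01223977  0.05468238] [-0.01259912 -0.28758163]
```

>>> jog_arm:
  jaw: [1, 1, 1, 1, 1, 1, 1, 1]
  linear:
    - [0.0005, 0, 0.001]
    - [0.0008, 0, 0.0025]
    - [0.0008, 0, 0.004]
    - [0.0008, 0, 0.005]
    - [0.0008, 0, 0.006]
    - [0.0008, 0, 0.007]
    - [0.0008, 0, 0.008]
    - [0.0008, 0, 0.008]
  delta_rot:
    - [-0.3, 0, 0]
    - [-0.6, 0, 0]
    - [-0.6, 0, 0]
    - [-0.6, 0, 0]
    - [-0.6, 0, 0]
    - [-0.6, 0, 0]
    - [-0.6, 0, 0]
    - [-0.6, 0, 0]

```text
clock: 40.23
eef_pos: [0.495, -0.2869, 0.0458]
tool_rot: [0.712, 0.702, -0.016, -0.016]
ft_force: [-0.2, -0.3, -2.7]
grip_width: 0.0126
```

```bash
python3 -c "
from h import *
p2,d2,c2=snap('wrist','w12')
st()
u=np.array([pts(c2,d2,[320,316,324],[v,v,v],True).mean(0) for v in range(130,420,20)])
m,_=pose();print(np.polyfit(u[:,0]-m[0],u[:,2],1),np.polyfit(u[:,0]-m[0],u[:,1],1))
"
```

```text
t 40.28 p [ 0.4951 -0.2869  0.0459] yaw 89.23 tilt [-0.0441  0.0004] F [ 0.75 -0.03 -1.44] T [ 0.04  0.05 -0.02] w 0.0123 q [-0.51  0.57 -0.06  0.98 -0.02 -0.5 ]
[-0.00537068  0.04648208] [-0.01246663 -0.28675956]
```

>>> jog_arm:
  jaw: [1, 1, 1, 0.9, 0.7, 0.5, 0.3, 0]
  linear:
    - [0, 0, 0.0004]
    - [0, 0, 0.0007]
    - [0, 0, 0.0007]
    - [0, 0, 0.0007]
    - [0, 0, 0.0007]
    - [0, 0, 0.0007]
    - [0, 0, 0.0007]
    - [0, 0, 0.0007]
  delta_rot:
    - [0, 0, 0]
    - [0, 0, 0]
    - [0, 0, 0]
    - [0, 0, 0]
    - [0, 0, 0]
    - [0, 0, 0]
    - [0, 0, 0]
    - [0, 0, 0]

```text
clock: 40.95
eef_pos: [0.4953, -0.287, 0.0454]
tool_rot: [0.712, 0.702, -0.015, -0.015]
ft_force: [-0.3, 1.1, 0.3]
grip_width: 0.0606
```

>>> jog_arm:
  jaw: [0, 0, 0, 0, 0, 0, 0, 0]
  linear:
    - [0, 0, 0]
    - [0, 0, 0]
    - [0, 0, -0.01]
    - [0, 0, -0.03]
    - [0, 0, -0.055]
    - [0, 0, -0.08]
    - [0, 0, -0.11]
    - [0, 0, -0.12]
  delta_rot:
    - [0, 0, 0]
    - [0, 0, 0]
    - [0, 0, 0]
    - [0, 0, 0]
    - [0, 0, 0]
    - [0, 0, 0]
    - [0, 0, 0]
    - [0, 0, 0]

```text
clock: 41.62
eef_pos: [0.5025, -0.2881, 0.1705]
tool_rot: [0.712, 0.702, -0.014, -0.012]
ft_force: [-0.3, 0.7, 0.6]
grip_width: 0.0859
```

```bash
python3 -c "
from h import *
p2,d2,c2=snap('wrist','w13');p,d,c=snap('scene','s13')
st()
u=np.array([pts(c2,d2,[320,316,324],[v,v,v],True).mean(0) for v in range(190,400,20)])
print(u.round(4))
cv2.imwrite('pics/s13c.png',cv2.resize(p[130:240,200:330],(650,550))[:,:,::-1])
"
```

```text
t 41.72 p [ 0.5021 -0.2879  0.1684] yaw 89.24 tilt [-0.0381 -0.003 ] F [-1.31 -0.19 -1.  ] T [-0.02 -0.08 -0.01] w 0.085 q [-0.51  0.46  0.12  1.25 -0.02 -0.5 ]
[[ 0.4619 -0.2883  0.0461]
 [ 0.4758 -0.2885  0.046 ]
 [ 0.49   -0.2886  0.0461]
 [ 0.5045 -0.2888  0.0463]
 [ 0.5194 -0.289   0.0467]
 [ 0.5353 -0.2892  0.0459]
 [ 0.511  -0.2873  0.1305]
 [ 0.5683 -0.2896  0.0469]
 [ 0.5884 -0.2899  0.0439]
 [ 0.6393 -0.2908 -0.0009]
 [ 0.6283 -0.2904  0.0452]]
```

View pics/w13.png

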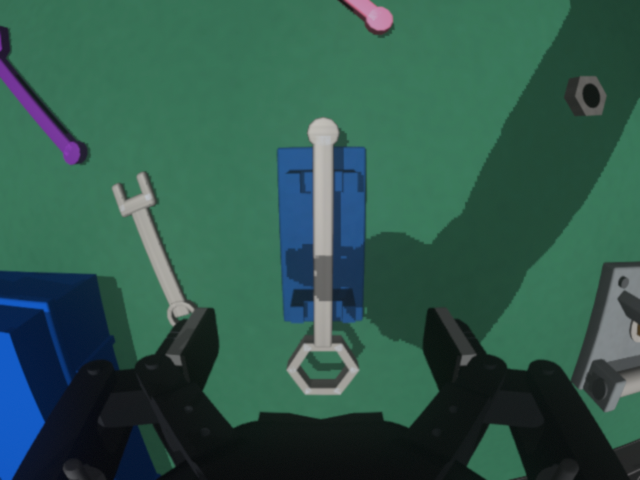

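View pics/s13c.png

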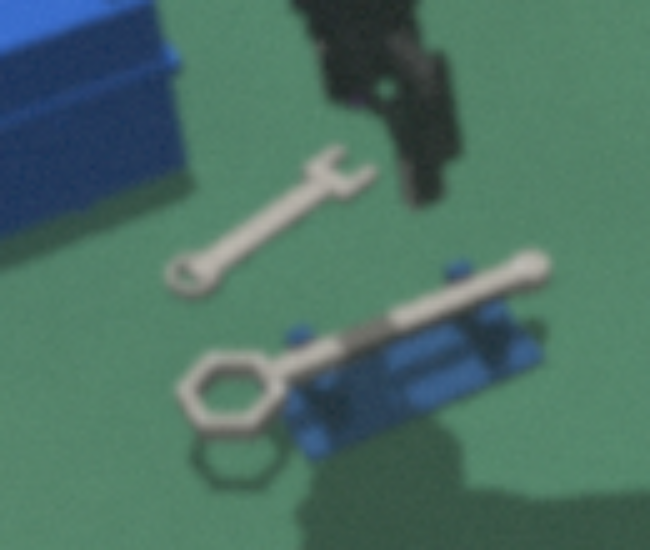

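```bash
python3 -c "
from h import *
print(bot.job_done()); st()"
```

```text
the job is handed in; nothing more can be done
None
the job is handed in; nothing more can be done
```

I tightened the nut against its stop in three strokes, laid the wrench back in its cradle and handed the job in at about 42 s. No verdict was reported.

- **Tightening:** The nut turned about 2.4 rad in total, with a lift-off and reseat between strokes. The drag read about 0.5 N m throughout. At the stop, mid-mouth and well clear of both ribs, the load rose sharply. I held it at 1.3–1.7 N m, about 13–17 N at the middle of the handle.
- **Returning the wrench:** After release, wrist depth showed the handle top level at 46 mm, which matches both notches. Its centre line was within about 2 mm of the cradle's axis, the right way up, and the gripper was open and clear. The bystanders in view were undisturbed; I did not check the others again.
- **What disagreed:**
  - The cameras differed by 2–3 mm on where the nut was.
  - The first seating attempt caught on the nut's top edge and tilted the wrench about 0.08 rad in the jaws. I lifted it, re-levelled it and reseated it cleanly.
- **Not measured:** I could not read the nut's joint value, so "at the stop" rests on the torque rise and the angle turned.

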